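# Clear the magnetic plate, square up a pump cover and clamp it

### The job

Switch off the magnetic plate by pressing its sprung knob down and turning it counterclockwise until it pops up again, then scrape every steel offcut off the top of the plate with the scraper block, never with the fingers. Lay the square blue pump cover flat on the plate about a finger's width clear of both fences and let go of it, then nudge it with the held scraper until it touches both fences of the square corner. Finally switch the magnet on again (press the knob, turn it clockwise, let it pop up) with the cover in the corner, and leave the scraper standing upright on its black rubber mat, without disturbing the other things on the bench.

Things in the scene. Friction and masses are not known exactly. Their poses are not given: they have to be found in the camera images.
- corner (a point): inner square corner of the magnetic plate, on its flat top (40 mm above the bench), where its two fences meet. Axes: x to the far side, y to the knob's side. Far fence along x = 0, side fence (12 mm thick) along y = 0, both 12 mm high steel bars. The top reaches from here 185 mm to -x (no fence there) and 190 mm to -y, the open side, where it drops to the catch tray
- tray_c (a point): middle of the floor of the low aluminium catch tray fixed along the plate's open side; floor 3 mm above the bench, 220 mm (x) by 105 mm (y), rim 14 mm above the bench. Offcuts may fall in here or elsewhere off the plate
- knob_grip (a point): grip point on the axis of the magnet's black bar knob, 15 mm below its top, 76 mm above the bench when up. Bar 46 mm long (this point's x axis), 16 mm thick (y), 48 mm high, on a 53 mm flange with a small lug, on a blue block beyond the side fence. Beside it a curved steel hood, 26 to 38 mm from the axis, top 44 mm above the bench: keep the fingertips above it also when pressed
- magnet_knob (a joint): angle of the knob in rad, growing clockwise seen from above: 0 = magnet released, 1.3 = magnet holding. It can be turned only while pressed down at least 7 mm; at either end it springs up and locks within +-0.04 rad; between them the hood keeps it down
- knob_press (a joint): how far the knob is pressed down, m: 0 = up, 0.010 = fully down. Spring: 6 N at first, 10.5 N fully down
- scraper_c (a point): centre of the scraper block: 40 mm above its underside, 80 mm high in all. Aluminium foot 120 mm long (x axis), 40 mm thick (y), 25 mm high; above it a wooden grip 70 mm long (x), 22 mm thick (y) up to the top. About 220 to 340 g. It stands upright on its foot on the rubber mat
- mat_c (a point): middle of the scraper's black rubber mat on the bench, 200 mm (x) by 150 mm (y), 1 mm thick and soft: the scraper's underside is level with the bench
- cover_c (a point): centre of the blue square steel pump cover: 25 mm above its underside, 50 mm high in all. Flange 100 x 100 x 12 mm with a central rib to lift it by, 66 mm long (x axis), 24 mm thick (y), from 12 to 50 mm height. About 0.5 to 0.8 kg. Lies flat on the bench at the start
- chip0_c (a point): steel offcut 0 (may be absent): centre of its flat, 4 mm above its underside; 60 mm (x) by 22 mm (y), 8 mm thick
- chip1_c (a point): steel offcut 1 (may be absent): centre of its flat, 4 mm above its underside; 64 mm (x) by 22 mm (y), 8 mm thick, with a 10 mm upstand along part of one long edge
- chip2_c (a point): steel offcut 2 (may be absent): centre of its flat, 4 mm above its underside; 60 mm (x) by 22 mm (y), 8 mm thick
- chip3_c (a point): steel offcut 3 (may be absent): centre of its flat, 4 mm above its underside; 66 mm (x) by 22 mm (y), 8 mm thick, with a 10 mm upstand along part of one long edge
- chip4_c (a point): steel offcut 4 (may be absent): centre of its flat, 4 mm above its underside; 62 mm (x) by 22 mm (y), 8 mm thick
- oil_can: small brass-coloured oil can, 70 mm wide, 85 mm high, far side of the bench; bystander, leave alone (its origin is the middle of its underside)
- wrench: steel wrench 180 mm long lying near the robot, left; bystander, leave alone (its origin is the middle of its underside)
- pliers: red-handled pliers about 170 mm long lying near the robot, right; bystander, leave alone (its origin is the middle of its underside)
- flange: dark steel ring 110 mm across, 12 mm thick; bystander, leave alone (its origin is the middle of its underside)
- disc: black rubber disc 100 mm across, 6 mm thick; bystander, leave alone (its origin is the middle of its underside)
Things that resemble listed ones, but are neither listed nor needed, are in the scene too. What is shaped like the part that bears chip4_c but brown or purple is not meant.

How it is judged:
By the outcome, as a careful person would: the job done as asked, in the order asked, and still so for the second after the job is handed in, with the robot touching nothing.
Of chip0, chip1, chip2, chip3, chip4 only 2 to 4 are there at a start; the rules pass over those that are not, and their reading is None.
At some moment in a run one of cover, scraper may be knocked a few centimetres aside while the robot is not near it.
Once in a run the grip may slacken for a moment while it holds something.
It also fails if it takes over 210 s, if anything falls off the work surface, if the arm or the gripper's body presses on something with over 40 N, if the wrist force passes 120 N, or if a joint passes its speed limit or range.

### The arm

A 6-joint arm with a two-finger parallel gripper is mounted at the origin on the work surface. World frame = base frame: x ahead of the robot, y to its left, z up, the work surface at z = 0. Lengths are in m, angles in rad, forces in N, time in s.
With the tool pointing down it reaches from about 0.35 to 0.85 m from the base axis. Payload 8.1 kg.
Tool frame: the origin (TCP) lies between the finger pads; the fingertips stand 11 mm ahead of it and the grasp point (between the pads) lies 8 mm behind it; y points along the fingers, x is the direction in which the jaws open and shut, and the axes are right-handed (so a half turn about y gives the same grasp; the last joint's range is limited). The gripper opens to 93 mm and grips with 3 to 60 N. Pads are 15 mm wide; open, the fingers measure 128 mm over their backs; the gripper's body (75 mm by 188 mm) begins 65 mm behind the grasp point.
Start: joints at [-1.266, 0.13, 1.488, -0, 1.523, -0.085], TCP at [0.228, -0.555, 0.23] pointing down, gripper open.
Joint ranges: [-2.96, 2.96], [-0.89, 2.26], [0.02, 2.5], [-1.34, 4.48], [0, 2.73], [-2.66, 2.66]. Speed limits (rad/s): [2.39, 2.39, 2.79, 3.14, 3.14, 3.14].

### API

Orientations are given as a rotation vector (axis times angle).
In Python, from plant import readout, optics, robot gives the robot as it stands.
- The arm moves only by the shell command python3 -m creep 'ROWS' [FORCE]. ROWS is JSON, a list that holds one entry, the list of rows, each a list of 7 numbers: the closure, from 0 (fully open) to 1 (shut), then the shift along the tool's x, y, z in cm, then the turn, a rotation vector about the tool's x, y, z in degrees. In form: [[[grip, x, y, z, wx, wy, wz], ...]]. A call has exactly 8 rows; each row shifts and turns the pose as measured when the row begins, along the tool's axes as they then stand; what a row does not reach is not made up. A row lasts 1/10 s, in which the tool goes at most 50 mm and 8.59 degrees, less where a joint would pass 70% of its speed; a pose out of reach is approached as far as the arm can. A call is refused whole if a number of a shift passes 5 or a number of a turn 8.59, either way. A call with a gripper value outside its range is refused whole. The fingers move at their own pace and stop on an object; FORCE is the grip in N (left out, the last holds). Time passes only in rows, so rows that do not move let the fingers close, or fill a call up. It gives the time, the measured TCP pose, the force and the opening at its end, in the units of the state.
- readout.read_state(): the state, without advancing time (a new reading comes with each control period).
- optics.read_camera(name): name is "scene" or "top" or "wrist"; returns a dict with "frame" (480x640x3 uint8, red, green, blue), "depth" (480x640 float32, m along the optical axis (not along the pixel's ray), 0 where there is no reading), "intrinsics" (3x3 intrinsics, pixels), "dist_coeffs" ([k1, k2, p1, p2, k3] as OpenCV has them; the pictures are not rectified), "R" (3x3) and "t" (3): a world point X has camera coordinates R X + t. Camera axes: x right, y down, z forward; pixel columns grow to the right and rows downward; lengths in m; the calibration is good to about 2 mm. A picture is of the moment at which its call begins.
- robot.close_job(): hands the job in, once; it reports no verdict.
The state is a dict: "t": time; "q": joint angles; "dq": joint speeds; "joint_torque": joint torques, N m; "tool_pos": TCP position; "orientation": TCP orientation; "force": force on the tool from outside, world axes, zero at the start; "wrist_torque": the same for the moment, N m; "opening": finger opening in m.
Only numpy, scipy, OpenCV 4.12 (cv2) and the standard library are available. Lean on these libraries where they do the work, as an engineer would, in place of code of your own. Each camera call takes 0.05 s, during which the arm holds its last target. There are 200 camera calls.

## Working session

There is one attempt and no reset: what is moved stays moved. The work goes in short steps, Python scripts to look and compute and a shell command to move; the robot and the scene stay as the last step left them, time stands still between calls to the robot, and variables do not carry over. Pictures are saved under pics/ and viewed, about 12 in all and at most 16, crops included, and the job is handed in when it is done.

```bash
ls; mkdir -p pics; cat > h.py <<'E'
import numpy as np, cv2
from plant import readout, optics, robot
from scipy.spatial.transform import Rotation as Rn
def cam(n):
    return optics.read_camera(n)
def world(c,u,v,z=None):
    """pixel -> world; by depth, or on plane z"""
    K=np.array(c['intrinsics']);R=np.array(c['R']);t=np.array(c['t'])
    p=cv2.undistortPoints(np.array([[[u,v]]],float),K,np.array(c['dist_coeffs']))[0,0]
    r=np.array([p[0],p[1],1.])
    if z is None:
        return R.T@(r*c['depth'][int(round(v)),int(round(u))]-t)
    o=-R.T@t; d=R.T@r
    return o+d*(z-o[2])/d[2]
def cloud(c):
    K=np.array(c['intrinsics']);R=np.array(c['R']);t=np.array(c['t'])
    g=np.mgrid[0:480,0:640]; uv=np.stack([g[1].ravel(),g[0].ravel()],1).astype(float)
    p=cv2.undistortPoints(uv[:,None],K,np.array(c['dist_coeffs']))[:,0]
    d=c['depth'].ravel()[:,None]
    P=(np.hstack([p,np.ones((len(p),1))])*d-t)@R
    P[d[:,0]==0]=np.nan
    return P.reshape(480,640,3)
def save(c,n,crop=None,s=1):
    im=c['frame'][:,:,::-1]
    if crop: im=im[crop[1]:crop[3],crop[0]:crop[2]]
    cv2.imwrite('pics/'+n,cv2.resize(im,None,fx=s,fy=s,interpolation=cv2.INTER_CUBIC))
def st():
    s=readout.read_state();T=Rn.from_rotvec(s['orientation']).as_matrix()
    print('t',s['t'],'p',np.round(s['tool_pos'],4),'x',np.round(T[:,0],3),'z',np.round(T[:,2],3),'F',np.round(s['force'],1),'op',round(s['opening'],4),'q6',round(s['q'][5],2))
    return s,T
def to(p,yaw=None):
    """shift in tool axes (cm) to world point p; turn about tool z (deg) to have tool x at world yaw"""
    s,T=st()
    print('shift cm',np.round(T.T@(np.array(p)-s['tool_pos'])*100,2))
    if yaw is not None:
        X=np.array([np.cos(yaw),np.sin(yaw),0]);Z=np.array([0,0,-1.])
        out=[]
        for sg in(1,-1):
            D=np.stack([sg*X,np.cross(Z,sg*X),Z],1)
            out.append(np.round(np.degrees(Rn.from_matrix(T.T@D).as_rotvec()),2))
        print('turn deg',out)
E
cat > a.py <<'E'
from h import *
for n in('scene','top'):
    c=cam(n);save(c,n+'0.png');np.save(n+'0.npy',c,allow_pickle=True)
    print(n,-np.array(c['R']).T@c['t'])
st()
E
python3 a.py
```

```text
pics
scene [1.15132864 0.23923141 0.8771655 ]
top [ 0.38829349 -0.00377352  1.20559405]
t 0.1 p [ 0.2279 -0.5545  0.2287] x [ 0.38  -0.925 -0.002] z [0.925 0.38  0.   ] F [-0.1 -0.  -0.2] op 0.0933 q6 -0.09
```

View pics/top0.png

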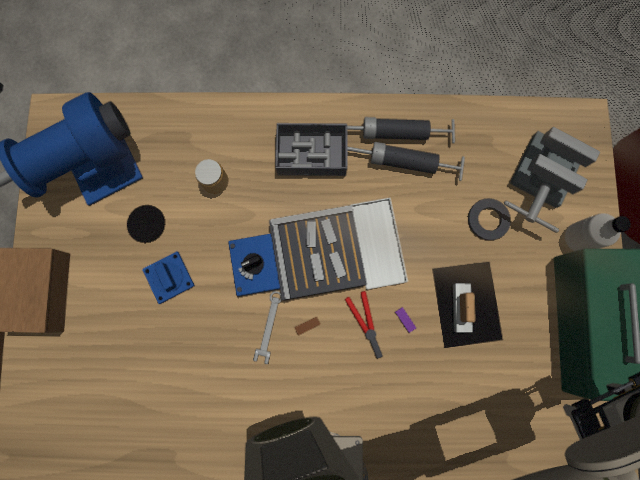

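View pics/scene0.png

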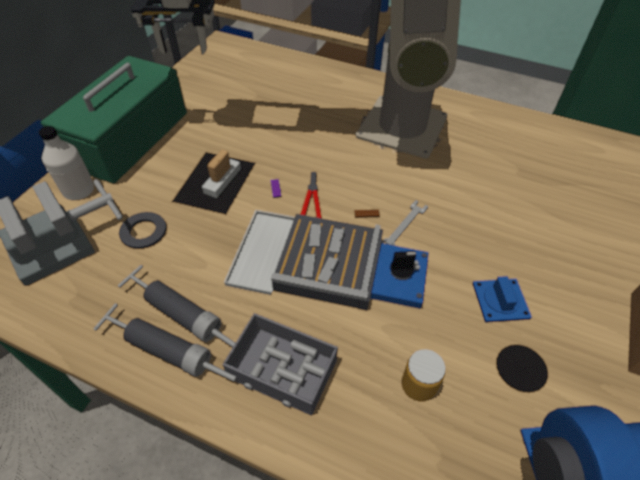

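The top view shows the plate around (320,250) with 4 offcuts, the knob at (250,265), the open side and tray on the right at (385,245), the scraper on its mat at (465,307), and the cover at (168,278). The lookalikes are:
- The brown bar at (307,326) and the purple bar at (405,320), both decoy offcuts.
- The big blue pump at (60,145), which is not the cover.
- The dark tray with parts at (310,150), which is not the plate.

The tool's y axis is the one that points down. Next I'll measure from the cloud.

```bash
python3 - <<'E'
s=open('h.py').read()
s=s.replace("Z=np.array([0,0,-1.])","Y=np.array([0,0,-1.])").replace("D=np.stack([sg*X,np.cross(Z,sg*X),Z],1)","D=np.stack([sg*X,Y,np.cross(sg*X,Y)],1)").replace("'z',np.round(T[:,2],3)","'y',np.round(T[:,1],3)")
s+='''
def rect(P,box,zr):
    m=(P[...,0]>box[0])&(P[...,0]<box[1])&(P[...,1]>box[2])&(P[...,1]<box[3])&(P[...,2]>zr[0])&(P[...,2]<zr[1])
    n,l,stt,_=cv2.connectedComponentsWithStats(m.astype(np.uint8),connectivity=8)
    out=[]
    for i in range(1,n):
        if stt[i,4]<25: continue
        Q=P[l==i]
        (c,wh,a)=cv2.minAreaRect((Q[:,:2]*1000).astype(np.float32))
        if wh[0]<wh[1]: wh=wh[::-1];a+=90
        out.append((np.round(c,1),np.round(wh,1),round((a+90)%180-90,1),stt[i,4],round(float(np.median(Q[:,2]))*1000,1)))
        print(out[-1])
    return out
'''
open('h.py','w').write(s)
E
cat > b.py <<'E'
from h import *
c=np.load('top0.npy',allow_pickle=True).item();P=cloud(c)
def b(u,v,r=0.1):
    w=world(c,u,v);print('at',np.round(w,3));return [w[0]-r,w[0]+r,w[1]-r,w[1]+r]
for nm,u,v,r,zs in [('cover',168,278,.09,[(.006,.02),(.04,.06)]),('scraper',465,307,.08,[(.015,.035),(.07,.09)]),('knob',250,265,.06,[(.08,.1)]),('plate',320,250,.17,[(.034,.0435),(.0445,.058)]),('tray',385,245,.1,[(-.002,.007)])]:
    print(nm);B=b(u,v,r)
    for z in zs: print(z);rect(P,B,z)
save(c,'crop1.png',(220,190,420,310),4)
E
python3 b.py
```

```text
cover
at [0.483 0.364 0.05 ]
(0.006, 0.02)
(array([486.3, 378.6]), array([103.1, 101.4]), -60.3, np.int32(1192), 13.0)
(0.04, 0.06)
(array([488. , 376.7]), array([66. , 25.9]), 29.2, np.int32(282), 49.7)
scraper
at [ 0.417 -0.35   0.071]
(0.015, 0.035)
(array([ 417.5, -360. ]), array([116. ,  42.4]), -0.4, np.int32(483), 25.6)
(0.07, 0.09)
(array([ 418.3, -360.2]), array([68.2, 23.1]), -0.2, np.int32(275), 79.6)
knob
at [0.512 0.159 0.089]
(0.08, 0.1)
(array([520.7, 158.4]), array([45.8, 16.2]), -64.1, np.int32(142), 90.9)
plate
at [ 0.556 -0.005  0.04 ]
(0.034, 0.0435)
(array([545.6,  -9.8]), array([190.7, 186.4]), -79.2, np.int32(4442), 40.3)
(array([532.9, 101.2]), array([199.3,   7.1]), 10.6, np.int32(222), 40.4)
(array([507.3, 149.3]), array([31.5, 17.5]), -62.9, np.int32(55), 41.6)
(0.0445, 0.058)
(array([552.9,  -2.3]), array([205.1, 199.9]), -78.4, np.int32(920), 52.2)
(array([603.2, -24.5]), array([62.8, 29. ]), 18.3, np.int32(211), 48.5)
(array([595.7,  18.8]), array([63.8, 22.3]), 0.5, np.int32(214), 48.7)
(array([513.1,   4. ]), array([65.8, 25.8]), 11.4, np.int32(220), 48.4)
(array([518.7, -49. ]), array([64.1, 23. ]), 20.4, np.int32(221), 48.5)
tray
at [ 0.575 -0.171  0.002]
(-0.002, 0.007)
(array([ 579.2, -153.4]), array([211.3,  96.6]), 10.9, np.int32(2705), 3.3)
(array([ 575.7, -230.6]), array([199.6,  80.3]), 0.1, np.int32(1567), 0.9)
```

View pics/crop1.png

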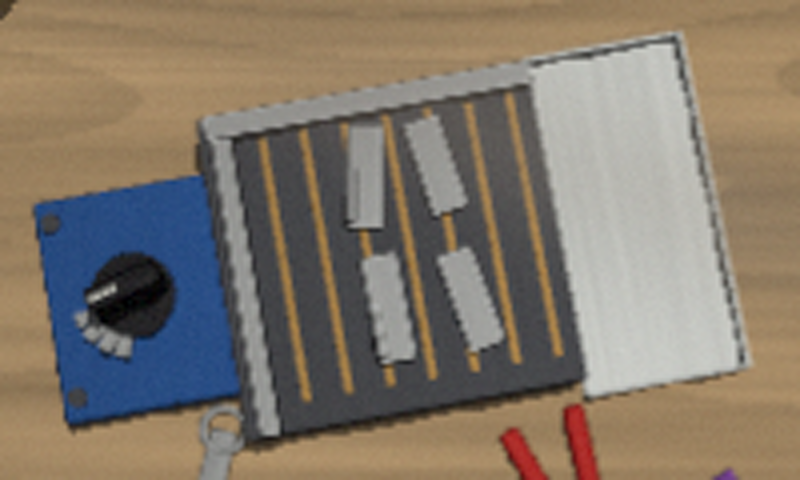

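The crop shows the knob bar at (130,295) with its white end lower left, and four offcuts between (365,170) and (470,300). The fences run along the top and the left, with the tray on the right. The sizes match: cover 66x26 rib, scraper 116x42 foot, knob 46x16 at 91 mm. The bar is at -64°, which is about 75° clockwise of the plate axis (10.8°), so the magnet is on. I'll approach the knob.

```bash
python3 -m creep '[[[0.3,-3.42,0,3.39,0,0,0],[0.3,-3.42,0,3.39,0,0,0],[0.3,-3.42,0,3.39,0,0,0],[0.3,-3.42,0,3.39,0,0,0],[0.3,-3.42,0,3.39,0,0,0],[0.3,-3.42,0,3.39,0,0,0],[0.3,-3.42,0,3.39,0,0,0],[0.3,-3.42,0,3.39,0,0,0]]]'
python3 -m creep '[[[0.3,-3.42,0,3.39,0,0,0],[0.3,-3.42,0,3.39,0,0,0],[0.3,-3.42,0,3.39,0,0,0],[0.3,-3.42,0,3.39,0,0,0],[0.3,-3.42,0,3.39,0,0,0],[0.3,-3.42,0,3.39,0,0,0],[0.3,-3.42,0,3.39,0,0,0],[0.3,-3.42,0,3.39,0,0,0]]]'
python3 -m creep '[[[0.3,0,0,0,0,-8.5,0],[0.3,0,0,0,0,-8.5,0],[0.3,0,0,0,0,-8.5,0],[0.3,0,0,0,0,-8.5,0],[0.3,0,0,0,0,-8.5,0],[0.3,0,0,0,0,-8.5,0],[0.3,0,0,0,0,-8.5,0],[0.3,0,0,0,0,-8.5,0]]]'
python3 -c "
from h import *
import math
to([.5207,.1584,.14],math.radians(26.3))"
```

```text
t: 0.9
tool_pos: [0.3752, -0.189, 0.2235]
orientation: [-1.36, 0.932, -0.917]
force: [1.4, -0.8, -0.1]
opening: 0.0656
t: 1.7
tool_pos: [0.5268, 0.1814, 0.2244]
orientation: [-1.361, 0.932, -0.918]
force: [0.9, -1.0, 0.4]
opening: 0.0649
t: 2.5
tool_pos: [0.5243, 0.1893, 0.2171]
orientation: [-1.564, 0.002, 0.023]
force: [-1.2, 0.2, 0.5]
opening: 0.0653
t 2.5 p [0.5243 0.1893 0.2171] x [ 1.     0.013 -0.016] y [-0.016  0.007 -1.   ] F [-1.2  0.2  0.5] op 0.0653 q6 0.23
shift cm [-0.28  7.69 -3.14]
turn deg [array([ -0.6 , -25.53,  -0.82]), array([  1.12, 154.46,  -0.83])]
```

```bash
python3 -m creep '[[[0.3,0,0,0,-0.3,-8.5,-0.4],[0.3,0,0,0,-0.3,-8.5,-0.4],[0.3,0,0,0,0,-8.5,0],[0.3,-0.9,2.5,-1.3,0,0,0],[0.3,-0.8,2.5,-1.3,0,0,0],[0.3,0,0,0,0,0,0],[0.3,0,0,0,0,0,0],[0.3,0,0,0,0,0,0]]]'
python3 - <<'E'
from h import *
import math
c=cam('wrist');P=cloud(c);rect(P,[.45,.6,.08,.22],(.08,.1))
to([.5207,.1584,.14],math.radians(26.3))
save(c,'w1.png')
E
```

```text
t: 3.3
tool_pos: [0.5192, 0.1584, 0.1646]
orientation: [-1.54, -0.364, 0.372]
force: [-0.2, 0.0, 0.2]
opening: 0.0653
(array([521.4, 161.2]), array([45.5, 15.5]), -63.1, np.int32(1344), 90.9)
t 3.35 p [0.5195 0.1586 0.1651] x [ 0.892  0.453 -0.004] y [-0.004 -0.001 -1.   ] F [ 0.3 -0.3  0.6] op 0.0649 q6 -0.27
shift cm [ 0.11  2.51 -0.07]
turn deg [array([-0.03,  0.61, -0.21]), array([-3.3000e-01, -1.7939e+02,  4.0000e-02])]
```

View pics/w1.png

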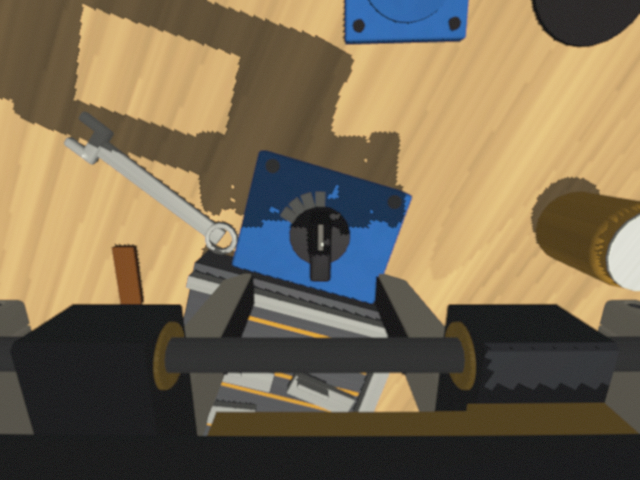

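The wrist view shows the knob bar upright at (320,250), between the two fingers. The white mark points away from the fingers and the hood is beside the knob. I'll descend, then grip.

```bash
python3 -m creep '[[[0.3,0.1,1.5,0,0,0.3,0],[0.3,0.1,1.5,0,0,0,0],[0.3,0,1.5,0,0,0,0],[0.3,0,1.5,0,0,0,0],[0.3,0,1.5,0,0,0,0],[0.3,0,1.2,0,0,0,0],[0.3,0,0.7,0,0,0,0],[0.3,0,0,0,0,0,0]]]'
python3 -c "
from h import *
to([.521,.160,.068],np.radians(26.3))"
```

```text
t: 4.15
tool_pos: [0.522, 0.1621, 0.064]
orientation: [-1.54, -0.364, 0.367]
force: [0.0, -0.3, -0.4]
opening: 0.0653
t 4.15 p [0.522  0.1621 0.064 ] x [ 0.893  0.449 -0.001] y [-0.001 -0.    -1.   ] F [ 0.  -0.3 -0.4] op 0.0653 q6 -0.26
shift cm [-0.18 -0.4  -0.14]
turn deg [array([-0.02,  0.4 , -0.08]), array([-1.200e-01, -1.796e+02,  3.000e-02])]
```

```bash
python3 -m creep '[[[0.3,-0.15,-0.4,-0.15,0,0.4,0],[0.3,0,0,0,0,0,0],[1,0,0,0,0,0,0],[1,0,0,0,0,0,0],[1,0,0,0,0,0,0],[1,0,0,0,0,0,0],[1,0,0,0,0,0,0],[1,0,0,0,0,0,0]]]' 50
python3 -m creep '[[[1,0,0.3,0,0,0,0],[1,0,0.3,0,0,0,0],[1,0,0.3,0,0,0,0],[1,0,0.2,0,0,0,0],[1,0,0.2,0,0,0,0],[1,0,0,0,0,0,0],[1,0,0,0,0,0,0],[1,0,0,0,0,0,0]]]'
python3 -c "
from h import *
st()"
```

```text
t: 4.95
tool_pos: [0.5237, 0.1604, 0.0717]
orientation: [-1.541, -0.363, 0.356]
force: [-0.5, 0.4, 0.3]
opening: 0.0217
t: 5.75
tool_pos: [0.5229, 0.1599, 0.0632]
orientation: [-1.542, -0.361, 0.359]
force: [-4.4, -1.1, 8.7]
opening: 0.0162
t 5.75 p [0.5229 0.1599 0.0632] x [0.896 0.443 0.001] y [ 0.001 -0.001 -1.   ] F [-4.4 -1.1  8.7] op 0.0162 q6 -0.26
```

```bash
python3 -m creep '[[[1,0,0.25,0,0,0,0],[1,0,0.25,0,0,0,0],[1,0,0.2,0,0,0,0],[1,0,0.2,0,0,0,0],[1,0,0.2,0,0,0,0],[1,0,0.1,0,0,0,0],[1,0,0.1,0,0,0,0],[1,0,0.1,0,0,0,0]]]'
python3 -c "
from h import *
st()"
```

```text
t: 6.55
tool_pos: [0.523, 0.1599, 0.061]
orientation: [-1.543, -0.36, 0.362]
force: [-4.1, -1.8, 9.8]
opening: 0.0159
t 6.55 p [0.523  0.1599 0.061 ] x [ 0.896  0.444 -0.001] y [-0.    -0.002 -1.   ] F [-4.1 -1.8  9.8] op 0.0159 q6 -0.26
```

```bash
python3 -m creep '[[[1,0,0.3,0,0,-6,0],[1,0,0.3,0,0,-8,0],[1,0,0.25,0,0,-8,0],[1,0,0.25,0,0,-8,0],[1,0,0.25,0,0,-8,0],[1,0,0.25,0,0,-8,0],[1,0,0.25,0,0,-8,0],[1,0,0.25,0,0,-8,0]]]'
python3 -c "
from h import *
to([.521,.16,.06],np.radians(100.8))"
```

```text
t: 7.35
tool_pos: [0.5237, 0.1608, 0.0608]
orientation: [-1.203, -1.216, 1.221]
force: [-12.8, -2.9, 26.4]
opening: 0.0154
t 7.35 p [0.5237 0.1608 0.0608] x [-0.013  1.    -0.002] y [-0.002 -0.002 -1.   ] F [-12.8  -2.9  26.4] op 0.0154 q6 -1.38
shift cm [-0.08  0.08  0.27]
turn deg [array([ -0.13, -10.07,  -0.13]), array([  0.19, 169.93,  -0.19])]
```

```bash
python3 -m creep '[[[1,0,0.05,0.1,0,-5,0],[1,0,0.05,0.1,0,-5,0],[1,0,0.1,0,0,-1.5,0],[1,0,0,0,0,-1,0],[1,0,0,0,0,0,0],[1,0,0,0,0,0,0],[1,0,0,0,0,0,0],[1,0,0,0,0,0,0]]]'
python3 -c "
from h import *
to([.521,.16,.06],np.radians(100.8))
print(readout.read_state()['wrist_torque'])"
```

```text
t: 8.15
tool_pos: [0.5233, 0.1609, 0.0664]
orientation: [-1.086, -1.386, 1.387]
force: [-3.4, 0.1, 7.5]
opening: 0.0156
t 8.15 p [0.5233 0.1609 0.0664] x [-0.241  0.971 -0.002] y [ 0.001 -0.001 -1.   ] F [-3.4  0.1  7.5] op 0.0156 q6 -1.61
shift cm [-0.03  0.64  0.25]
turn deg [array([ 0.03,  3.15, -0.09]), array([-1.5000e-01, -1.7685e+02, -5.0000e-02])]
[-0.05613121  0.52373708 -0.37116398]
```

```bash
python3 -m creep '[[[1,0,-0.2,0,0,2,0],[1,0,-0.2,0,0,0,0],[1,0,-0.1,0,0,0,0],[0.4,0,0,0,0,0,0],[0.4,0,0,0,0,0,0],[0.4,0,0,0,0,0,0],[0.4,0,0,0,0,0,0],[0.4,0,0,0,0,0,0]]]'
python3 -m creep '[[[0.3,0,-1,0,0,0,0],[0.3,0,-2,0,0,0,0],[0.3,0,-2.5,0,0,0,0],[0.3,0,-2.5,0,0,0,0],[0.3,0,-2.5,0,0,0,0],[0.3,0,-2,0,0,0,0],[0.3,0,-1,0,0,0,0],[0.3,0,0,0,0,0,0]]]'
python3 - <<'E'
from h import *
st()
c=cam('wrist');P=cloud(c);print('knob');rect(P,[.45,.6,.08,.24],(.07,.1))
c=cam('top');P=cloud(c);rect(P,[.45,.6,.08,.24],(.07,.1))
print('scraper');rect(P,[.3,.55,-.5,-.26],(.07,.09))
print('cover');rect(P,[.37,.6,.25,.5],(.04,.06))
E
```

```text
t: 8.95
tool_pos: [0.5229, 0.1609, 0.0711]
orientation: [-1.105, -1.359, 1.361]
force: [0.1, -0.3, -0.4]
opening: 0.0507
t: 9.75
tool_pos: [0.5227, 0.1611, 0.2161]
orientation: [-1.106, -1.361, 1.361]
force: [0.1, 0.2, 0.3]
opening: 0.065
t 9.75 p [0.5227 0.1611 0.2161] x [-0.206  0.979 -0.001] y [ 0.002 -0.001 -1.   ] F [0.1 0.2 0.3] op 0.065 q6 -1.57
knob
(array([520.5, 160.5]), array([45.1, 16. ]), 11.7, np.int32(978), 90.9)
scraper
(array([ 418.3, -359.6]), array([68.3, 22.2]), -0.4, np.int32(278), 79.5)
cover
```

The knob is up at 90.9 mm with the bar at 11.7°, so the magnet is released. Next I'll go to the scraper and refine the plate frame from the first picture.

```bash
python3 -m creep '[[[0.3,-4.4,0,1.9,0,0,0],[0.3,-4.4,0,1.9,0,0,0],[0.3,-4.4,0,1.9,0,0,0],[0.3,-4.4,0,1.9,0,0,0],[0.3,-4.4,0,1.9,0,0,0],[0.3,-4.4,0,1.9,0,0,0],[0.3,-4.4,0,1.9,0,0,0],[0.3,-4.4,0,1.9,0,0,0]]]'
python3 -m creep '[[[0.3,-4.4,0,1.9,0,0,0],[0.3,-4.4,0,1.9,0,0,0],[0.3,-4,0,1.8,0,0,0],[0.3,0,0.5,0,0,6,0],[0.3,0,2,0,0,6,0],[0.3,0,2.5,0,0,0,0],[0.3,0,2,0,0,0,0],[0.3,0,0,0,0,0,0]]]'
python3 - <<'E'
from h import *
c=cam('wrist');P=cloud(c)
print('scraper');rect(P,[.3,.55,-.5,-.26],(.07,.09))
to([.418,-.36,.043],np.radians(89.7))
c=np.load('top0.npy',allow_pickle=True).item();P=cloud(c).reshape(-1,3)
P=P[np.isfinite(P[:,0])]
C=np.array([.620,.101]);a=np.radians(10.8)
for it in range(3):
    ex=np.array([np.cos(a),np.sin(a)]);ey=np.array([-ex[1],ex[0]])
    u=(P[:,:2]-C)@ex;v=(P[:,:2]-C)@ey;z=P[:,2]
    f=(z>.0495)&(z<.0545)
    A=f&(u>0-.005)&(u<.017)&(v>-.185)&(v<-.01); B=f&(v>-.005)&(v<.017)&(u>-.18)&(u<-.01)
    pa=np.polyfit(v[A],u[A],1);pb=np.polyfit(u[B],v[B],1)
    print('far: slope',np.degrees(pa[0]),'mid',pa[1],'n',A.sum(),'side',np.degrees(pb[0]),pb[1],B.sum())
    da=(-pa[0]*A.sum()+pb[0]*B.sum())/(A.sum()+B.sum())
    C=C+ex*(pa[1]-.006)+ey*(pb[1]-.006);a+=da
    print(C,np.degrees(a))
ex=np.array([np.cos(a),np.sin(a)]);ey=np.array([-ex[1],ex[0]]);u=(P[:,:2]-C)@ex;v=(P[:,:2]-C)@ey
A=f&(v>-.18)&(v<-.01)&(u>-.012)&(u<.02);print('far extent',np.percentile(u[A],[2,98]));B=f&(u>-.175)&(u<-.01)&(v>-.012)&(v<.02);print('side ext',np.percentile(v[B],[2,98]))
m=(abs(z-.04)<.002)&(u>-.2)&(u<.01)&(v>-.2)&(v<.01);print('top ext',np.percentile(u[m],[1,99]),np.percentile(v[m],[1,99]),np.median(z[m]))
E
```

```text
t: 10.65
tool_pos: [0.4379, -0.2202, 0.2005]
orientation: [-1.079, -1.357, 1.373]
force: [0.6, -0.3, -0.0]
opening: 0.0654
t: 11.45
tool_pos: [0.3973, -0.3646, 0.1136]
orientation: [-1.175, -1.186, 1.206]
force: [-0.9, 0.1, -0.1]
opening: 0.0654
scraper
(array([ 409.9, -359.1]), array([57.7, 22. ]), -0.5, np.int32(3034), 79.7)
t 11.5 p [ 0.3978 -0.3651  0.115 ] x [0.009 1.    0.016] y [-0.033  0.017 -0.999] F [-0.5 -0.3  0.1] op 0.0651 q6 -2.39
shift cm [ 0.41  7.13 -2.26]
turn deg [array([-1.9 , -0.2 ,  0.94]), array([ -1.47, 179.77,  -2.98])]
far: slope 0.2827675724443854 mid 0.005739122183362465 n 304 side -0.1970149997901402 0.005614055860303652 259
[0.61981606 0.10057201] 10.55668165724913
far: slope -0.0024504857155006493 mid 0.005960699077329309 n 304 side 0.045122443877148484 0.005998903049226964 259
[0.61977763 0.10056373] 10.578762759596723
far: slope 0.019452647581391445 mid 0.005999702982890914 n 304 side 0.02314857087163257 0.006000145508354461 259
[0.61977731 0.10056382] 10.5789081858685
far extent [-0.00197244  0.01341916]
side ext [0.00034525 0.01187041]
top ext [-0.18461413 -0.00210541] [-0.18822902 -0.00115864] 0.04018007769934186
```

```bash
python3 -m creep '[[[0.3,0.4,0,-1.1,-1,0,0.5],[0.3,0,0,-1.1,-0.9,0,0.4],[0.3,0,0.5,0,0,0,0],[0.3,0,1.5,0,0,0,0],[0.3,0,1.5,0,0,0,0],[0.3,0,1.5,0,0,0,0],[0.3,0,1,0,0,0,0],[0.3,0,0,0,0,0,0]]]' 40
python3 -c "
from h import *
to([.418,-.36,.043],np.radians(89.7))"
```

```text
t: 12.3
tool_pos: [0.4239, -0.3615, 0.0523]
orientation: [-1.22, -1.207, 1.204]
force: [-0.5, 0.1, -0.0]
opening: 0.065
t 12.3 p [ 0.4239 -0.3615  0.0523] x [ 0.007  1.    -0.004] y [ 0.006 -0.004 -1.   ] F [-0.5  0.1 -0. ] op 0.065 q6 -2.36
shift cm [0.15 0.93 0.6 ]
turn deg [array([ 0.35, -0.08, -0.22]), array([  0.34, 179.92,   0.55])]
```

```bash
python3 -m creep '[[[0.3,0.15,0.4,0.5,0.3,0,-0.2],[0.3,0,0.4,0.1,0,0,0],[0.3,0,0,0,0,0,0],[1,0,0,0,0,0,0],[1,0,0,0,0,0,0],[1,0,0,0,0,0,0],[1,0,0,0,0,0,0],[1,0,0,0,0,0,0]]]' 50
python3 -m creep '[[[1,0,0,0,0,0,0],[1,0,0,0,0,0,0],[1,0,0,0,0,0,0],[1,0,0,0,0,0,0],[1,0,0,0,0,0,0],[1,0,0,0,0,0,0],[1,0,0,0,0,0,0],[1,0,0,0,0,0,0]]]' 50
python3 -c "
from h import *
to([.418,-.36,.043],np.radians(89.7))"
```

```text
t: 13.1
tool_pos: [0.4182, -0.3611, 0.0454]
orientation: [-1.216, -1.205, 1.204]
force: [-0.9, 0.2, -1.0]
opening: 0.0298
t: 13.9
tool_pos: [0.4182, -0.3609, 0.0455]
orientation: [-1.216, -1.205, 1.204]
force: [-0.2, 0.6, -0.2]
opening: 0.0221
t 13.9 p [ 0.4182 -0.3609  0.0455] x [ 0.007  1.    -0.002] y [ 0.002 -0.002 -1.   ] F [-0.2  0.6 -0.2] op 0.0221 q6 -2.37
shift cm [0.09 0.25 0.02]
turn deg [array([ 0.13, -0.1 , -0.1 ]), array([1.600e-01, 1.799e+02, 2.100e-01])]
```

```bash
python3 -m creep '[[[1,0,-1,0,0,0,0],[1,0,-3,0,0,0,0],[1,0,-4,0,0,0,0],[1,0,-4,0,0,0,0],[1,2,0,-0.4,0,0,0],[1,4,0,-0.8,0,0,0],[1,4,0,-0.8,0,0,0],[1,4,0,-0.8,0,0,0]]]'
python3 -m creep '[[[1,4,0,-0.8,0,0,0],[1,4,0,-0.8,0,0,0],[1,4,0,-0.8,0,0,0],[1,4,0,-0.8,0,0,0],[1,4,0,-0.8,0,0,0],[1,3,0,-0.8,0,-5,0],[1,1,0,-0.4,0,-6,0],[1,0,0,0,0,0,0]]]'
python3 -c "
from h import *
to([.5014,.0429,.13],np.radians(100.58))"
```

```text
t: 14.7
tool_pos: [0.4449, -0.2199, 0.1724]
orientation: [-1.216, -1.198, 1.199]
force: [1.3, -0.1, -2.6]
opening: 0.0221
t: 15.5
tool_pos: [0.4989, 0.0348, 0.1761]
orientation: [-1.116, -1.348, 1.345]
force: [0.1, -0.1, -2.9]
opening: 0.0216
t 15.5 p [0.4989 0.0348 0.1761] x [-0.187  0.982  0.   ] y [ 0.002  0.001 -1.   ] F [ 0.1 -0.1 -2.9] op 0.0216 q6 -1.79
shift cm [ 0.75  4.61 -0.39]
turn deg [array([0.11, 0.18, 0.01]), array([ 2.0000e-02, -1.7982e+02, -1.7000e-01])]
```

```bash
python3 -m creep '[[[1,0.7,1,-0.4,0,0,0],[1,0,2,0,0,0,0],[1,0,2,0,0,0,0],[1,0,1.5,0,0,0,0],[1,0,0.8,0,0,0,0],[1,0,0.3,0,0,0,0],[1,0,0,0,0,0,0],[1,0,0,0,0,0,0]]]'
python3 -c "
from h import *
to([.5014,.0429,.087],np.radians(100.58))
c=cam('wrist');save(c,'w2.png');c=cam('top');save(c,'t2.png',(220,190,420,310),4)"
```

```text
t: 16.3
tool_pos: [0.5009, 0.0392, 0.0959]
orientation: [-1.128, -1.33, 1.33]
force: [-0.6, -0.5, -3.5]
opening: 0.022
t 16.3 p [0.5009 0.0392 0.0959] x [-0.165  0.986 -0.001] y [ 0.001 -0.    -1.   ] F [-0.6 -0.5 -3.5] op 0.022 q6 -1.76
shift cm [ 0.36  0.89 -0.11]
turn deg [array([ 0.05, -1.11, -0.04]), array([6.0000e-02, 1.7889e+02, 8.0000e-02])]
```

View pics/t2.png

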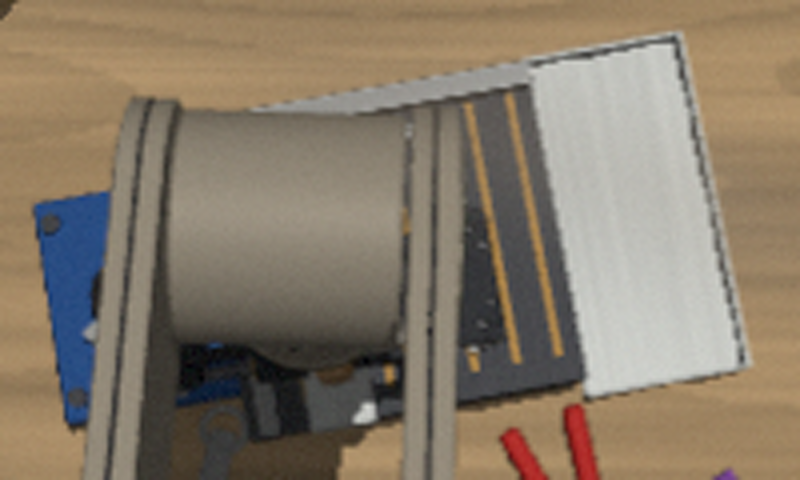

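```bash
python3 -m creep '[[[1,0.4,0,-0.1,0,-1.1,0],[1,0,0.3,0,0,0,0],[1,0,0.4,0,0,0,0],[1,0,0,0,0,0,0],[1,0,0,0,0,0,0],[1,0,0,0,0,0,0],[1,0,0,0,0,0,0],[1,0,0,0,0,0,0]]]'
python3 -c "
from h import *
to([.5014,.0429,.087],np.radians(100.58))"
```

```text
t: 17.2
tool_pos: [0.5029, 0.044, 0.0904]
orientation: [-1.119, -1.349, 1.344]
force: [-0.5, -0.1, -2.8]
opening: 0.0214
t 17.2 p [0.5029 0.044  0.0904] x [-0.186  0.983 -0.001] y [ 0.005 -0.    -1.   ] F [-0.5 -0.1 -2.8] op 0.0214 q6 -1.77
shift cm [-0.08  0.34  0.17]
turn deg [array([ 0.27,  0.13, -0.08]), array([-1.3000e-01, -1.7987e+02, -4.3000e-01])]
```

```bash
python3 -m creep '[[[1,0,0.3,0.1,0.2,0,0],[1,0,0,0,0,0,0],[1,-1,0,0,0,0,0],[1,-1.2,0,0,0,0,0],[1,-1.2,0,0,0,0,0],[1,-1.2,0,0,0,0,0],[1,-1.2,0,0,0,0,0],[1,-1.2,0,0,0,0,0]]]'
python3 -c "
from h import *
s,T=st();d=s['tool_pos'][:2]-np.array([.6198,.1006]);a=np.radians(10.58);print(d@[np.cos(a),np.sin(a)],d@[-np.sin(a),np.cos(a)])"
```

```text
t: 18.0
tool_pos: [0.5156, -0.0303, 0.0872]
orientation: [-1.116, -1.346, 1.347]
force: [-0.6, 0.4, -3.2]
opening: 0.0213
t 18.0 p [ 0.5156 -0.0303  0.0872] x [-0.187  0.982 -0.001] y [ 0.001 -0.001 -1.   ] F [-0.6  0.4 -3.2] op 0.0213 q6 -1.92
-0.12645259647275162 -0.10953040439231251
```

```bash
python3 -m creep '[[[1,-1.2,0,0,0,0,0],[1,-1.2,0,0,0,0,0],[1,-1.2,0,0,0,0,0],[1,-1.2,0,0,0,0,0],[1,-1.2,0,0,0,0,0],[1,-1.0,0,0,0,0,0],[1,0,0,0,0,0,0],[1,0,0,0,0,0,0]]]'
cat > pf.py <<'E'
from h import *
C=np.array([.6198,.1006]);a=np.radians(10.58);ex=np.array([np.cos(a),np.sin(a)]);ey=np.array([-ex[1],ex[0]])
def pf(p): d=np.array(p)[:2]-C; return np.round([d@ex*1000,d@ey*1000],1)
def pw(x,y,z): return np.r_[C+ex*x/1000+ey*y/1000,z]
if __name__=='__main__':
    import sys
    s,T=st();print('plate',pf(s['tool_pos']),s['force'])
    if len(sys.argv)>1:
        x,y,z,yaw=map(float,sys.argv[1:5]);to(pw(x,y,z/1000),np.radians(yaw))
E
python3 pf.py -64 -35 150 100.58
```

```text
t: 18.8
tool_pos: [0.5302, -0.1084, 0.0874]
orientation: [-1.119, -1.344, 1.345]
force: [-0.5, 0.9, -3.2]
opening: 0.0221
t 18.8 p [ 0.5302 -0.1084  0.0874] x [-0.184  0.983 -0.002] y [ 0.001 -0.002 -1.   ] F [-0.5  0.9 -3.2] op 0.0221 q6 -2.05
plate [-126.5 -189. ] [-0.53132468  0.87403314 -3.15509181]
t 18.8 p [ 0.5302 -0.1084  0.0874] x [-0.184  0.983 -0.002] y [ 0.001 -0.002 -1.   ] F [-0.5  0.9 -3.2] op 0.0221 q6 -2.05
shift cm [15.39 -6.29 -6.25]
turn deg [array([ 0.06, -0.  , -0.12]), array([1.9e-01, 1.8e+02, 1.0e-01])]
```

```bash
python3 -m creep '[[[1,0,-3,0,0,0,0],[1,0,-4,0,0,0,0],[1,2,-0.5,-0.8,0,0,0],[1,4,0,-1.6,0,0,0],[1,4,0,-1.6,0,0,0],[1,3.5,0,-1.6,0,0,0],[1,1,0,-0.5,0,0,0],[1,0,0,0,0,0,0]]]'
python3 -c "
from h import *
c=cam('wrist');save(c,'w3.png')"
python3 pf.py -64 -35 87.5 100.58
```

```text
t: 19.6
tool_pos: [0.5631, 0.0541, 0.1652]
orientation: [-1.116, -1.346, 1.344]
force: [0.3, -0.2, -3.1]
opening: 0.022
t 19.65 p [0.5629 0.0534 0.1651] x [-0.184  0.983  0.   ] y [ 0.001  0.    -1.   ] F [ 0.4  0.8 -2.8] op 0.0216 q6 -1.75
plate [-64.6 -36. ] [ 0.35122918  0.75042604 -2.82221058]
t 19.65 p [0.5629 0.0534 0.1651] x [-0.184  0.983  0.   ] y [ 0.001  0.    -1.   ] F [ 0.4  0.8 -2.8] op 0.0216 q6 -1.75
shift cm [ 0.1   7.76 -0.06]
turn deg [array([0.05, 0.02, 0.01]), array([ 2.0000e-02, -1.7998e+02, -8.0000e-02])]
```

View pics/w3.png

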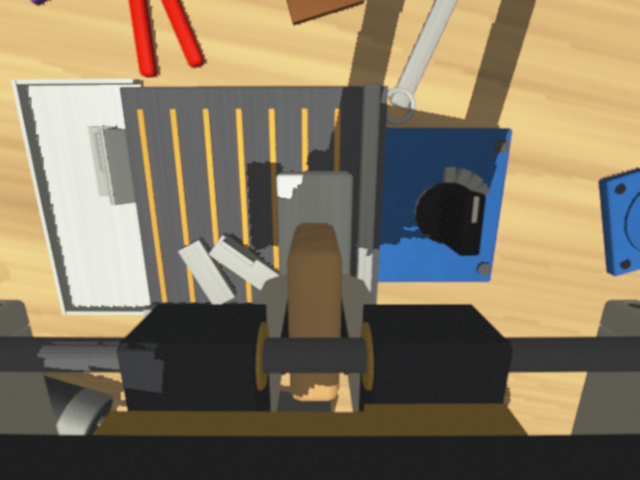

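The wrist view shows two offcuts in the tray, at (100,160) and (120,165). Two rotated ones are left on the plate, at (207,270) and (245,262). I'll check that the foot comes down clear of them.

```bash
python3 - <<'E'
from h import *
from pf import pf
c=cam('wrist');P=cloud(c)
m=(P[...,2]>.0445)&(P[...,2]<.065)
for (u0,u1,v0,v1) in [(165,275,220,310),(80,150,110,220)]:
    Q=P[v0:v1,u0:u1].reshape(-1,3);Q=Q[np.isfinite(Q[:,0])]
    if u0==80: Q=Q[(Q[:,2]>.008)];print('tray z',np.percentile(Q[:,2],[5,50,95]));Q=Q[Q[:,2]>.042]
    else: Q=Q[(Q[:,2]>.0445)&(Q[:,2]<.065)]
    if len(Q):
        q=np.array([pf(p) for p in Q]);print(len(Q),q.min(0),q.max(0))
E
```

```text
3238 [ -67.6 -152.1] [ -4.7 -70.7]
tray z [0.01064726 0.0239717  0.041093  ]
15 [-166.5 -184.4] [-101.2 -169. ]
```

```bash
python3 -m creep '[[[1,0.4,1,0.0,0,0,0],[1,0,2,0,0,0,0],[1,0,2,0,0,0,0],[1,0,1.3,0,0,0,0],[1,0,0.5,0,0,0,0],[1,0,0.2,0,0,0,0],[1,0,0,0,0,0,0],[1,0,0,0,0,0,0]]]'
python3 pf.py -64 -31 87 100.58
```

```text
t: 20.5
tool_pos: [0.5609, 0.0494, 0.0908]
orientation: [-1.122, -1.336, 1.338]
force: [0.3, 0.2, -2.7]
opening: 0.0218
t 20.5 p [0.5609 0.0494 0.0908] x [-0.174  0.985 -0.002] y [-0.    -0.002 -1.   ] F [ 0.3  0.2 -2.7] op 0.0218 q6 -1.75
plate [-67.3 -39.5] [ 0.26141747  0.16290319 -2.71020298]
t 20.5 p [0.5609 0.0494 0.0908] x [-0.174  0.985 -0.002] y [-0.    -0.002 -1.   ] F [ 0.3  0.2 -2.7] op 0.0218 q6 -1.75
shift cm [ 0.85  0.38 -0.32]
turn deg [array([-0.02, -0.56, -0.09]), array([ 1.4000e-01,  1.7944e+02, -3.0000e-02])]
```

```bash
python3 -m creep '[[[1,0.3,0.1,-0.25,0,-0.6,0],[1,0,0.3,0,0,0,0],[1,-1,0,0,0,0,0],[1,-1.2,0,0,0,0,0],[1,-1.2,0,0,0,0,0],[1,-1.2,0,0,0,0,0],[1,-1.2,0,0,0,0,0],[1,-1.2,0,0,0,0,0]]]'
python3 pf.py -64 -189 87 100.58
```

```text
t: 21.3
tool_pos: [0.5789, -0.0206, 0.0894]
orientation: [-1.119, -1.349, 1.346]
force: [0.4, 0.5, -2.9]
opening: 0.0216
t 21.3 p [ 0.5789 -0.0206  0.0894] x [-0.187  0.982 -0.002] y [ 0.005 -0.001 -1.   ] F [ 0.4  0.5 -2.9] op 0.0216 q6 -1.88
plate [ -62.4 -111.7] [ 0.4220547   0.49898199 -2.85280024]
t 21.3 p [ 0.5789 -0.0206  0.0894] x [-0.187  0.982 -0.002] y [ 0.005 -0.001 -1.   ] F [ 0.4  0.5 -2.9] op 0.0216 q6 -1.88
shift cm [-7.73  0.25  0.18]
turn deg [array([ 0.24,  0.19, -0.13]), array([  -0.2 , -179.81,   -0.37])]
```

```bash
python3 -m creep '[[[1,-1.2,0.1,0,0,0,0],[1,-1.2,0.1,0,0,0,0],[1,-1.2,0,0,0,0,0],[1,-1.2,0,0,0,0,0],[1,-1.2,0,0,0,0,0],[1,-1.2,0,0,0,0,0],[1,-0.5,0,0,0,0,0],[1,0,0,0,0,0,0]]]'
python3 pf.py -64 -189 87 100.58
python3 -m creep '[[[1,0,-2,0,0,0,0],[1,0,-4,0,0,0,0],[1,0,-4,1,0,0,0],[1,-2,0,2,0,3,0],[1,-3,0,2,0,4,0],[1,-4,0,2,0,4,0],[1,-4,0,2,0,0,0],[1,-4,0,2,0,0,0]]]'
python3 - <<'E'
from h import *
from pf import pf
c=cam('top');save(c,'t3.png',(220,190,520,350),2.6);P=cloud(c)
st()
q=P[190:320,270:400].reshape(-1,3);q=q[np.isfinite(q[:,0])&(q[:,2]>.0435)&(q[:,2]<.065)]
l=np.array([pf(p) for p in q]);l=l[(l[:,0]<-4)&(l[:,0]>-186)&(l[:,1]<-4)&(l[:,1]>-200)];print(len(l),l[:10])
E
```

```text
t: 22.1
tool_pos: [0.5946, -0.1063, 0.0872]
orientation: [-1.121, -1.346, 1.344]
force: [-0.0, 0.4, -3.4]
opening: 0.0218
t 22.1 p [ 0.5946 -0.1063  0.0872] x [-0.184  0.983 -0.003] y [ 0.004 -0.002 -1.   ] F [-0.   0.4 -3.4] op 0.0218 q6 -2.02
plate [ -62.8 -198.7] [-0.01739822  0.38099431 -3.44010666]
t 22.1 p [ 0.5946 -0.1063  0.0872] x [-0.184  0.983 -0.003] y [ 0.004 -0.002 -1.   ] F [-0.   0.4 -3.4] op 0.0218 q6 -2.02
shift cm [0.97 0.02 0.12]
turn deg [array([ 0.23,  0.01, -0.17]), array([  -0.27, -179.99,   -0.36])]
t: 22.9
tool_pos: [0.494, -0.2811, 0.1912]
orientation: [-1.214, -1.211, 1.205]
force: [1.1, -0.9, -3.4]
opening: 0.0217
t 22.95 p [ 0.4906 -0.2875  0.1912] x [ 0.006  1.    -0.004] y [ 0.003 -0.004 -1.   ] F [-2.9 -5.6 -3.3] op 0.022 q6 -2.18
500 [[  -4.4 -181.8]
 [  -8.7 -175.9]
 [  -7.4 -140.8]
 [  -8.7 -148.1]
 [ -12.5 -167.6]
 [ -14.  -177.5]
 [  -5.3 -113.4]
 [  -6.1 -118.3]
 [ -10.9 -145.1]
 [  -7.2 -110.5]]
```

View pics/t3.png

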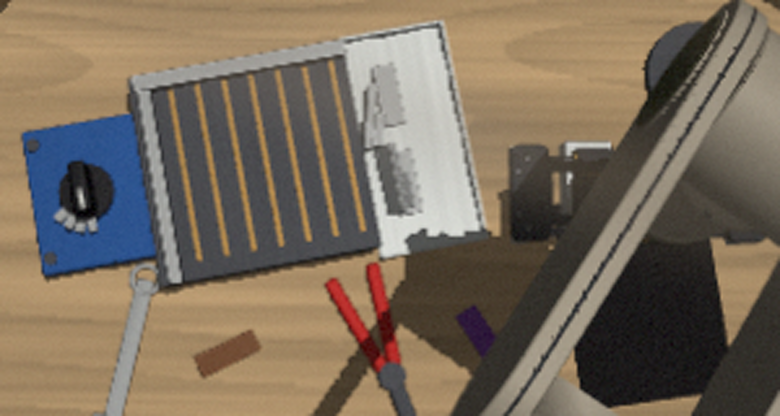

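The plate is clear: the crop shows bare stripes and the offcuts lying in the tray at (385,130). I'll put the scraper back on the mat.

```bash
python3 -m creep '[[[1,-2.5,0,2.4,0,0,0],[1,-2.5,0,2.4,0,0,0],[1,-1.5,0,1.5,0,0,0],[1,0,2,0,0,0,0],[1,0,4,0,0,0,0],[1,0,3,0,0,0,0],[1,0,1,0,0,0,0],[1,0,0,0,0,0,0]]]'
python3 -c "
from h import *
to([.418,-.361,.0465],np.radians(89.7))"
```

```text
t: 23.75
tool_pos: [0.4259, -0.3559, 0.0911]
orientation: [-1.224, -1.204, 1.204]
force: [-0.6, 0.2, -2.2]
opening: 0.0221
t 23.75 p [ 0.4259 -0.3559  0.0911] x [ 0.009  1.    -0.007] y [ 0.007 -0.007 -1.   ] F [-0.6  0.2 -2.2] op 0.0221 q6 -2.35
shift cm [-0.48  4.46  0.81]
turn deg [array([ 0.42, -0.23, -0.4 ]), array([  0.62, 179.76,   0.65])]
```

```bash
python3 -m creep '[[[1,-0.5,1,0.8,0.4,0,-0.4],[1,0,1.2,0,0,0,0],[1,0,1,0,0,0,0],[1,0,0.5,0,0,0,0],[1,0,0.3,0,0,0,0],[1,0,0.1,0,0,0,0],[1,0,0,0,0,0,0],[1,0,0,0,0,0,0]]]'
python3 -c "
from h import *
to([.418,-.361,.0465],np.radians(89.7))"
```

```text
t: 24.55
tool_pos: [0.4204, -0.3634, 0.052]
orientation: [-1.22, -1.205, 1.204]
force: [0.8, 0.4, -2.7]
opening: 0.0218
t 24.55 p [ 0.4204 -0.3634  0.052 ] x [ 0.008  1.    -0.004] y [ 0.005 -0.004 -1.   ] F [ 0.8  0.4 -2.7] op 0.0218 q6 -2.37
shift cm [0.24 0.55 0.24]
turn deg [array([ 0.28, -0.17, -0.25]), array([  0.4 , 179.83,   0.44])]
```

```bash
python3 -m creep '[[[1,0.2,0.3,0.2,0.3,0,-0.2],[1,0,0.2,0,0,0,0],[1,0,0.15,0,0,0,0],[1,0,0.1,0,0,0,0],[1,0,0.05,0,0,0,0],[1,0,0.0,0,0,0,0],[1,0,0,0,0,0,0],[1,0,0,0,0,0,0]]]'
python3 -c "
from h import *
to([.418,-.361,.0465],np.radians(89.7))"
```

```text
t: 25.35
tool_pos: [0.4191, -0.3622, 0.0456]
orientation: [-1.216, -1.203, 1.205]
force: [-2.5, 1.8, -0.2]
opening: 0.0213
t 25.35 p [ 0.4191 -0.3622  0.0456] x [ 0.008  1.    -0.003] y [ 0.001 -0.003 -1.   ] F [-2.5  1.8 -0.2] op 0.0213 q6 -2.37
shift cm [ 0.11 -0.09  0.11]
turn deg [array([ 0.06, -0.16, -0.15]), array([2.3000e-01, 1.7984e+02, 1.0000e-01])]
```

```bash
python3 -m creep '[[[0.3,0,0,0,0,0,0],[0.3,0,0,0,0,0,0],[0.3,0,0,0,0,0,0],[0.3,0,0,0,0,0,0],[0.3,0,-1.5,0,0,0,0],[0.3,0,-4,0,0,0,0],[0.3,0,-4.5,0,0,0,0],[0.3,0,-4.5,0,0,0,0]]]'
python3 -m creep '[[[0.3,4.7,0,-0.4,0,0,0],[0.3,4.7,0,-0.4,0,0,0],[0.3,4.7,0,-0.4,0,0,0],[0.3,4.7,0,-0.4,0,0,0],[0.3,4.7,0,-0.4,0,0,0],[0.3,4.7,0,-0.4,0,0,0],[0.3,4.7,0,-0.4,0,0,0],[0.3,4.7,0,-0.4,0,0,0]]]'
python3 -m creep '[[[0.3,4.7,0,-0.4,0,0,0],[0.3,4.7,0,-0.4,0,0,0],[0.3,4.7,0,-0.4,0,0,0],[0.3,4.7,0,-0.4,0,0,0],[0.3,4.7,0,-0.4,0,0,0],[0.3,4.7,0,-0.4,0,0,0],[0.3,2,0,-0.4,0,0,0],[0.3,0,0,0,0,0,0]]]'
python3 - <<'E'
from h import *
c=cam('top');P=cloud(c);print('scraper');rect(P,[.3,.55,-.5,-.26],(.07,.09))
c=cam('wrist');P=cloud(c);print('cover');rect(P,[.37,.6,.25,.5],(.045,.055));save(c,'w4.png')
to([.488,.3767,.12],np.radians(119.2))
E
```

```text
t: 26.15
tool_pos: [0.4157, -0.3584, 0.1901]
orientation: [-1.203, -1.201, 1.202]
force: [0.4, -1.8, -0.8]
opening: 0.065
t: 26.95
tool_pos: [0.4579, 0.0199, 0.2118]
orientation: [-1.242, -1.205, 1.194]
force: [1.4, -0.5, 0.6]
opening: 0.0652
t: 27.75
tool_pos: [0.4907, 0.3413, 0.2219]
orientation: [-1.245, -1.223, 1.188]
force: [0.1, 0.0, -0.1]
opening: 0.0651
scraper
(array([ 418.4, -362.9]), array([68.4, 22.8]), -0.3, np.int32(279), 79.7)
cover
(array([487.9, 378.9]), array([65.4, 24. ]), 28.4, np.int32(1526), 50.0)
t 27.85 p [0.4908 0.3389 0.2218] x [ 0.014  1.    -0.007] y [ 0.035 -0.007 -0.999] F [-0.3 -0.  -0.5] op 0.065 q6 -1.02
shift cm [ 3.85 10.14  0.69]
turn deg [array([  1.84, -30.02,  -0.89]), array([  1.19, 149.96,   2.47])]
```

```bash
python3 -m creep '[[[0.3,2,0,0.3,1,0,-0.5],[0.3,1.7,0,0,0.8,0,-0.4],[0.3,0,2,0,0,-7.4,0],[0.3,0,3,0,0,-7.4,0],[0.3,0,3,0,0,-7.4,0],[0.3,0,2,0,0,-7.4,0],[0.3,0,0,0,0,0,0],[0.3,0,0,0,0,0,0]]]'
python3 -c "
from h import *
to([.488,.3778,.03],np.radians(118.8))"
```

```text
t: 28.65
tool_pos: [0.4927, 0.3664, 0.1264]
orientation: [-0.929, -1.584, 1.559]
force: [-0.7, -0.5, 0.5]
opening: 0.0648
t 28.65 p [0.4927 0.3664 0.1264] x [-0.484  0.875  0.005] y [ 0.009  0.01  -1.   ] F [-0.7 -0.5  0.5] op 0.0648 q6 -1.52
shift cm [ 1.18  9.65 -0.02]
turn deg [array([0.73, 0.16, 0.27]), array([   0.43, -179.84,   -1.14])]
```

```bash
python3 -m creep '[[[0.3,1.1,1,0,0.7,0,0.3],[0.3,0,2,0,0,0,0],[0.3,0,2.2,0,0,0,0],[0.3,0,2,0,0,0,0],[0.3,0,1,0,0,0,0],[0.3,0,0.4,0,0,0,0],[0.3,0,0,0,0,0,0],[0.3,0,0,0,0,0,0]]]'
python3 -c "
from h import *
to([.488,.3778,.03],np.radians(118.8))"
```

```text
t: 29.45
tool_pos: [0.4924, 0.3819, 0.0482]
orientation: [-0.945, -1.571, 1.549]
force: [-0.1, -0.1, 0.2]
opening: 0.065
t 29.45 p [0.4924 0.3819 0.0482] x [-0.468  0.884  0.   ] y [ 0.012  0.007 -1.   ] F [-0.1 -0.1  0.2] op 0.065 q6 -1.48
shift cm [-0.16  1.81  0.6 ]
turn deg [array([ 0.78, -0.88,  0.  ]), array([-1.0000e-02,  1.7911e+02,  1.2200e+00])]
```

```bash
python3 -m creep '[[[0.3,-0.15,0.4,0.5,0.7,-0.8,0],[0.3,0,0.8,0,0,0,0],[0.3,0,0.3,0,0,0,0],[0.3,0,0.1,0,0,0,0],[0.3,0,0,0,0,0,0],[0.3,0,0,0,0,0,0],[0.3,0,0,0,0,0,0],[0.3,0,0,0,0,0,0]]]'
python3 -c "
from h import *
to([.488,.3778,.03],np.radians(118.8))"
```

```text
t: 30.25
tool_pos: [0.4901, 0.3788, 0.0336]
orientation: [-0.931, -1.572, 1.565]
force: [0.4, 0.0, -0.1]
opening: 0.065
t 30.25 p [0.4901 0.3788 0.0336] x [-0.481  0.877  0.   ] y [ 0.004  0.002 -1.   ] F [ 0.4  0.  -0.1] op 0.065 q6 -1.5
shift cm [0.01 0.36 0.23]
turn deg [array([ 0.25, -0.07,  0.02]), array([-3.0000e-02,  1.7993e+02,  4.0000e-01])]
```

```bash
python3 -m creep '[[[0.3,0,0.3,0.2,0.2,0,0],[0.3,0,0,0,0,0,0],[1,0,0,0,0,0,0],[1,0,0,0,0,0,0],[1,0,0,0,0,0,0],[1,0,0,0,0,0,0],[1,0,0,0,0,0,0],[1,0,0,0,0,0,0]]]' 60
python3 -m creep '[[[1,0,0,0,0,0,0],[1,0,0,0,0,0,0],[1,0,0,0,0,0,0],[1,0,0,0,0,0,0],[1,0,-0.5,0,0,0,0],[1,0,-1.5,0,0,0,0],[1,0,-1.5,0,0,0,0],[1,0,0,0,0,0,0]]]' 60
python3 -c "
from h import *
to([.488,.3778,.03],np.radians(118.8))"
```

```text
t: 31.05
tool_pos: [0.4883, 0.378, 0.0307]
orientation: [-0.929, -1.569, 1.567]
force: [-0.4, 0.1, 0.0]
opening: 0.0236
t: 31.85
tool_pos: [0.4857, 0.3763, 0.0651]
orientation: [-0.925, -1.563, 1.572]
force: [1.7, 0.5, -6.9]
opening: 0.0239
t 31.85 p [0.4857 0.3763 0.0651] x [-0.481  0.877 -0.   ] y [-0.005 -0.003 -1.   ] F [ 1.7  0.5 -6.9] op 0.0239 q6 -1.5
shift cm [ 0.02  3.51 -0.3 ]
turn deg [array([-0.34, -0.06, -0.01]), array([ 1.0000e-02,  1.7994e+02, -5.4000e-01])]
```

```bash
python3 -m creep '[[[1,0,-2,0,0,0,0],[1,0,-3,0,0,0,0],[1,0,-3,0,0,0,0],[1,0,-3,0,0,0,0],[1,-2,0,0.5,0,0,0],[1,-4,0,1.1,0,0,0],[1,-4,0,1.1,0,0,0],[1,-4,0,1.1,0,0,0]]]'
python3 -m creep '[[[1,-4,0,1.1,0,0,0],[1,-4,0,1.1,0,0,0],[1,-4,0,1.1,0,0,0],[1,-4,0,1.1,0,0,0],[1,-2,0,0.6,0,0,0],[1,0,0,0,0,6,0],[1,0,0,0,0,6,0],[1,0,0,0,0,6,0]]]'
python3 pf.py -64 -64 100 100.58
```

```text
t: 32.65
tool_pos: [0.5192, 0.2368, 0.1819]
orientation: [-0.92, -1.572, 1.575]
force: [1.0, 0.2, -7.0]
opening: 0.0236
t: 33.45
tool_pos: [0.5645, 0.04, 0.1838]
orientation: [-1.121, -1.34, 1.342]
force: [-0.8, 0.6, -7.1]
opening: 0.024
t 33.45 p [0.5645 0.04   0.1838] x [-0.179  0.984 -0.002] y [ 0.001 -0.002 -1.   ] F [-0.8  0.6 -7.1] op 0.024 q6 -1.77
plate [-65.4 -49.4] [-0.80786862  0.5572285  -7.14953181]
t 33.45 p [0.5645 0.04   0.1838] x [-0.179  0.984 -0.002] y [ 0.001 -0.002 -1.   ] F [-0.8  0.6 -7.1] op 0.024 q6 -1.77
shift cm [-1.44  8.38 -0.15]
turn deg [array([ 0.02, -0.28, -0.14]), array([2.2000e-01, 1.7971e+02, 4.0000e-02])]
```

```bash
python3 -m creep '[[[1,-1.4,1,-0.1,0,-0.3,0],[1,0,2,0,0,0,0],[1,0,2.5,0,0,0,0],[1,0,2,0,0,0,0],[1,0,1,0,0,0,0],[1,0,0.3,0,0,0,0],[1,0,0,0,0,0,0],[1,0,0,0,0,0,0]]]'
python3 pf.py -64 -64 71 100.58
```

```text
t: 34.25
tool_pos: [0.5691, 0.0218, 0.0932]
orientation: [-1.117, -1.351, 1.352]
force: [0.4, -0.6, -6.2]
opening: 0.0241
t 34.25 p [0.5691 0.0218 0.0932] x [-0.192  0.981 -0.005] y [ 0.004 -0.004 -1.   ] F [ 0.4 -0.6 -6.2] op 0.0241 q6 -1.81
plate [-64.3 -68.1] [ 0.36128456 -0.62017089 -6.23799528]
t 34.25 p [0.5691 0.0218 0.0932] x [-0.192  0.981 -0.005] y [ 0.004 -0.004 -1.   ] F [ 0.4 -0.6 -6.2] op 0.0241 q6 -1.81
shift cm [ 0.42  2.22 -0.02]
turn deg [array([ 0.16,  0.5 , -0.26]), array([  -0.41, -179.5 ,   -0.25])]
```

```bash
python3 -m creep '[[[1,0.4,0.5,0,0.1,0.4,-0.2],[1,0,0.6,0,0,0,0],[1,0,0.4,0,0,0,0],[1,0,0.2,0,0,0,0],[1,0,0.1,0,0,0,0],[1,0,0.0,0,0,0,0],[1,0,0,0,0,0,0],[1,0,0,0,0,0,0]]]'
python3 pf.py -64 -64 71 100.58
```

```text
t: 35.05
tool_pos: [0.5707, 0.0262, 0.0769]
orientation: [-1.121, -1.35, 1.344]
force: [-0.2, -0.0, -7.9]
opening: 0.0236
t 35.05 p [0.5707 0.0262 0.0769] x [-0.186  0.983 -0.002] y [ 0.006 -0.001 -1.   ] F [-0.2 -0.  -7.9] op 0.0236 q6 -1.8
plate [-61.9 -64.1] [-0.17946241 -0.04617068 -7.86250325]
t 35.05 p [0.5707 0.0262 0.0769] x [-0.186  0.983 -0.002] y [ 0.006 -0.001 -1.   ] F [-0.2 -0.  -7.9] op 0.0236 q6 -1.8
shift cm [0.01 0.59 0.21]
turn deg [array([ 0.35,  0.13, -0.11]), array([  -0.18, -179.86,   -0.54])]
```

```bash
python3 -m creep '[[[1,0,0.2,0.2,0.3,0,-0.1],[1,0,0.2,0,0,0,0],[1,0,0.15,0,0,0,0],[1,0,0.1,0,0,0,0],[1,0,0.05,0,0,0,0],[1,0,0.0,0,0,0,0],[1,0,0,0,0,0,0],[1,0,0,0,0,0,0]]]'
python3 pf.py -64 -64 71 100.58
```

```text
t: 35.85
tool_pos: [0.5692, 0.0257, 0.0707]
orientation: [-1.116, -1.347, 1.345]
force: [-1.4, -0.1, -5.7]
opening: 0.0235
t 35.85 p [0.5692 0.0257 0.0707] x [-0.186  0.983 -0.   ] y [ 0.002 -0.    -1.   ] F [-1.4 -0.1 -5.7] op 0.0235 q6 -1.8
plate [-63.5 -64.3] [-1.35460937 -0.10818725 -5.68223691]
t 35.85 p [0.5692 0.0257 0.0707] x [-0.186  0.983 -0.   ] y [ 0.002 -0.    -1.   ] F [-1.4 -0.1 -5.7] op 0.0235 q6 -1.8
shift cm [ 0.03 -0.03  0.05]
turn deg [array([ 0.1 ,  0.13, -0.03]), array([-4.0000e-02, -1.7987e+02, -1.5000e-01])]
```

Contact is just starting. I'll lower a bit more, open the fingers and retreat.

```bash
python3 -m creep '[[[1,0,0.1,0,0,0,0],[1,0,0.1,0,0,0,0],[1,0,0,0,0,0,0],[0.4,0,0,0,0,0,0],[0.4,0,0,0,0,0,0],[0.4,0,0,0,0,0,0],[0.4,0,0,0,0,0,0],[0.4,0,0,0,0,0,0]]]'
python3 -m creep '[[[0.4,0,-1.5,0,0,0,0],[0.4,0,-3,0,0,0,0],[0.4,0,-4,0,0,0,0],[0.4,0,-4,0,0,0,0],[0.4,-3,0,1,0,0,0],[0.4,-4.5,0,1.9,0,0,0],[0.4,-4.5,0,1.9,0,0,0],[0.4,-4.5,0,1.9,0,0,0]]]'
python3 - <<'E'
from h import *
from pf import *
st()
c=cam('top');P=cloud(c);print('scraper');rect(P,[.3,.55,-.5,-.26],(.07,.09))
print('cover');
for z in((.085,.096),(.0545,.0,)):
    for r in rect(P,[.45,.68,-.1,.13],z) if z[1] else []: print(pf(r[0]/1000))
save(c,'t4.png',(220,190,420,310),4)
E
```

```text
t: 36.65
tool_pos: [0.5729, 0.0255, 0.0739]
orientation: [-1.123, -1.352, 1.342]
force: [0.0, 0.4, -0.0]
opening: 0.0548
t: 37.45
tool_pos: [0.5382, -0.1484, 0.2139]
orientation: [-1.125, -1.365, 1.348]
force: [1.1, -1.0, -0.3]
opening: 0.0556
t 37.45 p [ 0.5382 -0.1484  0.2139] x [-0.196  0.981 -0.005] y [ 0.018 -0.002 -1.   ] F [ 1.1 -1.  -0.3] op 0.0556 q6 -2.13
scraper
(array([ 418.4, -362.3]), array([68.3, 22. ]), -0.0, np.int32(273), 79.9)
cover
(array([569.8,  24. ]), array([65.8, 23.9]), 10.6, np.int32(274), 90.0)
[-63.2 -66.1]
```

View pics/t4.png

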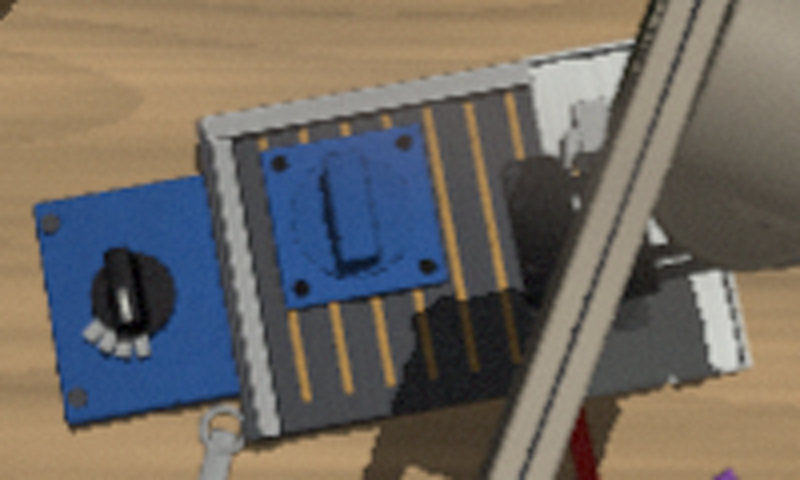

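The crop shows the cover flat and square at (355,215), free of both fences. It measures (-63,-66) in the plate frame, so the gaps are about 13 and 16 mm. I'll fetch the scraper.

```bash
python3 -m creep '[[[0.3,-3.2,0,2.8,0.5,0,0],[0.3,-3.2,0,2.8,0.5,0,0],[0.3,-3.2,0,2.8,0,0,0],[0.3,-3.2,0,2.8,0,0,0],[0.3,-2.5,0,2.5,0,0,0],[0.3,0,2,0,0,6,0],[0.3,0,2.5,0,0,6,0],[0.3,0,2,0,0,0,0]]]'
python3 -m creep '[[[0.3,0,0,0,0,0,0],[0.3,0,0,0,0,0,0],[0.3,0,0,0,0,0,0],[0.3,0,0,0,0,0,0],[0.3,0,0,0,0,0,0],[0.3,0,0,0,0,0,0],[0.3,0,0,0,0,0,0],[0.3,0,0,0,0,0,0]]]'
python3 -c "
from h import *
c=cam('wrist');P=cloud(c);rect(P,[.3,.55,-.5,-.26],(.07,.09))
to([.4184,-.3623,.0455],np.radians(89.8))"
```

```text
t: 38.3
tool_pos: [0.4296, -0.3454, 0.1638]
orientation: [-1.25, -1.186, 1.195]
force: [-0.0, 0.5, -0.5]
opening: 0.0649
t: 39.1
tool_pos: [0.4311, -0.3454, 0.1688]
orientation: [-1.254, -1.188, 1.197]
force: [-0.3, 0.5, 0.6]
opening: 0.0652
(array([ 416.7, -362.1]), array([68.9, 22.2]), -0.2, np.int32(2534), 79.7)
t 39.15 p [ 0.4311 -0.3454  0.1688] x [ 0.03   0.999 -0.024] y [ 0.016 -0.025 -1.   ] F [0.6 0.4 0.1] op 0.0648 q6 -2.3
shift cm [-1.43 12.35  1.43]
turn deg [array([ 0.97, -1.5 , -1.4 ]), array([  2.18, 178.48,   1.51])]
```

```bash
python3 -m creep '[[[0.3,-0.8,0,0.7,1,-1.5,-1.4],[0.3,-0.6,1,0.7,0,0,0],[0.3,0,2.5,0,0,0,0],[0.3,0,2.5,0,0,0,0],[0.3,0,2,0,0,0,0],[0.3,0,1,0,0,0,0],[0.3,0,0.3,0,0,0,0],[0.3,0,0,0,0,0,0]]]'
python3 -c "
from h import *
to([.4178,-.3623,.0455],np.radians(89.8))"
```

```text
t: 39.95
tool_pos: [0.4145, -0.3601, 0.0699]
orientation: [-1.214, -1.203, 1.205]
force: [-0.1, 0.4, 0.0]
opening: 0.0651
t 39.95 p [ 0.4145 -0.3601  0.0699] x [ 0.008  1.    -0.001] y [ 0.    -0.001 -1.   ] F [-0.1  0.4  0. ] op 0.0651 q6 -2.37
shift cm [-0.21  2.44 -0.33]
turn deg [array([ 0.  , -0.24, -0.08]), array([1.2000e-01, 1.7976e+02, 0.0000e+00])]
```

```bash
python3 -m creep '[[[0.3,-0.2,0.5,-0.3,0,-0.2,0],[0.3,0,1,0,0,0,0],[0.3,0,0.6,0,0,0,0],[0.3,0,0.2,0,0,0,0],[0.3,0,0.1,0,0,0,0],[0.3,0,0,0,0,0,0],[0.3,0,0,0,0,0,0],[1,0,0,0,0,0,0]]]'
python3 -c "
from h import *
to([.4178,-.3623,.0455],np.radians(89.8))"
python3 -m creep '[[[1,0,0,0,0,0,0],[1,0,0,0,0,0,0],[1,0,0,0,0,0,0],[1,0,0,0,0,0,0],[1,0,0,0,0,0,0],[1,0,0,0,0,0,0],[1,0,0,0,0,0,0],[1,0,0,0,0,0,0]]]' 50
python3 -m creep '[[[1,0,0,0,0,0,0],[1,0,0,0,0,0,0],[1,0,0,0,0,0,0],[1,0,0,0,0,0,0],[1,0,0,0,0,0,0],[1,0,0,0,0,0,0],[1,0,0,0,0,0,0],[1,0,0,0,0,0,0]]]' 50
python3 -c "
from h import *
st()"
```

```text
t: 40.75
tool_pos: [0.4197, -0.3642, 0.0472]
orientation: [-1.218, -1.207, 1.209]
force: [0.6, -0.6, 0.4]
opening: 0.0609
t 40.75 p [ 0.4197 -0.3642  0.0472] x [ 0.004  1.    -0.006] y [ 0.004 -0.006 -1.   ] F [ 0.6 -0.6  0.4] op 0.0609 q6 -2.37
shift cm [0.19 0.17 0.19]
turn deg [array([ 0.23, -0.02, -0.32]), array([  0.5 , 179.98,   0.36])]
t: 41.55
tool_pos: [0.4201, -0.3643, 0.0479]
orientation: [-1.219, -1.207, 1.208]
force: [-0.3, 0.2, 0.1]
opening: 0.0219
t: 42.35
tool_pos: [0.4201, -0.3643, 0.0479]
orientation: [-1.219, -1.207, 1.208]
force: [0.2, 0.4, 1.2]
opening: 0.0216
t 42.35 p [ 0.4201 -0.3643  0.0479] x [ 0.004  1.    -0.006] y [ 0.005 -0.006 -1.   ] F [0.2 0.4 1.2] op 0.0216 q6 -2.37
```

```bash
python3 -m creep '[[[1,0,-2,0,0,0,0],[1,0,-3,0,0,0,0],[1,0,-4,0,0,0,0],[1,0,-3,0,0,0,0],[1,3,0,-1.6,0,0,0],[1,3.7,0,-2,0,0,0],[1,3.7,0,-2,0,0,0],[1,3.7,0,-2,0,0,0]]]'
python3 -m creep '[[[1,3.7,0,-2,0,0,0],[1,3.7,0,-2,0,0,0],[1,3.7,0,-2,0,0,0],[1,2.8,0,-1.6,0,-3,0],[1,0.5,0,-0.5,0,-4,0],[1,0,0,0,0,-4,0],[1,0,0,0,0,0,0],[1,0,0,0,0,0,0]]]'
python3 pf.py -63 -152 120 100.58
```

```text
t: 43.15
tool_pos: [0.4932, -0.2215, 0.1674]
orientation: [-1.215, -1.197, 1.202]
force: [0.4, -0.7, -1.8]
opening: 0.0216
t: 43.95
tool_pos: [0.5769, -0.0646, 0.1613]
orientation: [-1.104, -1.342, 1.351]
force: [-0.6, 0.1, -3.0]
opening: 0.0219
t 43.95 p [ 0.5769 -0.0646  0.1613] x [-0.19   0.982  0.003] y [-0.01   0.001 -1.   ] F [-0.6  0.1 -3. ] op 0.0219 q6 -1.96
plate [ -72.5 -154.5] [-0.60400878  0.14075961 -3.0161461 ]
t 43.95 p [ 0.5769 -0.0646  0.1613] x [-0.19   0.982  0.003] y [-0.01   0.001 -1.   ] F [-0.6  0.1 -3. ] op 0.0219 q6 -1.96
shift cm [ 0.23  4.12 -0.99]
turn deg [array([-0.55,  0.35,  0.19]), array([   0.29, -179.65,    0.86])]
```

```bash
python3 -m creep '[[[1,0.2,1,-1,-0.5,0.3,0.2],[1,0,2,0,0,0,0],[1,0,2,0,0,0,0],[1,0,1.2,0,0,0,0],[1,0,0.3,0,0,0,0],[1,0,0,0,0,0,0],[1,0,0,0,0,0,0],[1,0,0,0,0,0,0]]]'
python3 pf.py -62 -150 89.5 100.58
```

```text
t: 44.75
tool_pos: [0.5882, -0.0624, 0.0925]
orientation: [-1.126, -1.336, 1.335]
force: [-0.4, 0.0, -3.3]
opening: 0.0218
t 44.75 p [ 0.5882 -0.0624  0.0925] x [-0.171  0.985 -0.001] y [ 0.003 -0.001 -1.   ] F [-0.4  0.  -3.3] op 0.0218 q6 -1.94
plate [ -61.  -154.4] [-0.42785665  0.02975876 -3.32678948]
t 44.75 p [ 0.5882 -0.0624  0.0925] x [-0.171  0.985 -0.001] y [ 0.003 -0.001 -1.   ] F [-0.4  0.  -3.3] op 0.0218 q6 -1.94
shift cm [0.44 0.3  0.11]
turn deg [array([ 0.14, -0.71, -0.08]), array([1.3000e-01, 1.7929e+02, 2.3000e-01])]
```

```bash
python3 -m creep '[[[1,0,0.3,0.1,0.1,-0.7,0],[1,0.2,0,0,0,0,0],[1,0.4,0,0,0,0,0],[1,0.4,0,0,0,0,0],[1,0.4,0,0,0,0,0],[1,0.4,0,0,0,0,0],[1,0.3,0,0,0,0,0],[1,0.2,0,0,0,0,0]]]'
python3 pf.py -62 -122 89.5 100.58
```

```text
t: 45.55
tool_pos: [0.5845, -0.0391, 0.0921]
orientation: [-1.123, -1.347, 1.345]
force: [1.0, -3.7, -4.4]
opening: 0.0218
t 45.55 p [ 0.5845 -0.0391  0.0921] x [-0.184  0.983 -0.005] y [ 0.006 -0.004 -1.   ] F [ 1.  -3.7 -4.4] op 0.0218 q6 -1.91
plate [ -60.3 -130.9] [ 0.97685699 -3.73128051 -4.44802083]
t 45.55 p [ 0.5845 -0.0391  0.0921] x [-0.184  0.983 -0.005] y [ 0.006 -0.004 -1.   ] F [ 1.  -3.7 -4.4] op 0.0218 q6 -1.91
shift cm [0.89 0.25 0.17]
turn deg [array([ 0.29,  0.05, -0.28]), array([  -0.44, -179.95,   -0.46])]
```

```bash
python3 -m creep '[[[1,0.2,0.1,0.2,0.3,0,-0.2],[1,0.3,0,0,0,0,0],[1,0.3,0,0,0,0,0],[1,0.2,0,0,0,0,0],[1,0.2,0,0,0,0,0],[1,0.1,0,0,0,0,0],[1,0,0,0,0,0,0],[1,0,0,0,0,0,0]]]'
python3 pf.py -62 -122 89.5 100.58
```

```text
t: 46.35
tool_pos: [0.5807, -0.0272, 0.0917]
orientation: [-1.12, -1.343, 1.347]
force: [1.4, -3.9, -2.8]
opening: 0.0217
t 46.35 p [ 0.5807 -0.0272  0.0917] x [-0.184  0.983 -0.004] y [ 0.002 -0.004 -1.   ] F [ 1.4 -3.9 -2.8] op 0.0217 q6 -1.89
plate [ -61.9 -118.4] [ 1.35956237 -3.85456754 -2.75086632]
t 46.35 p [ 0.5807 -0.0272  0.0917] x [-0.184  0.983 -0.004] y [ 0.002 -0.004 -1.   ] F [ 1.4 -3.9 -2.8] op 0.0217 q6 -1.89
shift cm [-0.36  0.22  0.01]
turn deg [array([ 0.06,  0.02, -0.23]), array([-3.6000e-01, -1.7997e+02, -9.0000e-02])]
```

```bash
python3 -m creep '[[[1,0.1,0,0,0,0,0],[1,0.1,0,0,0,0,0],[1,0.1,0,0,0,0,0],[1,0.1,0,0,0,0,0],[1,0.1,0,0,0,0,0],[1,0.1,0,0,0,0,0],[1,0.1,0,0,0,0,0],[1,0.1,0,0,0,0,0]]]'
python3 pf.py -62 -120 89.5 100.58
```

```text
t: 47.15
tool_pos: [0.5806, -0.0262, 0.092]
orientation: [-1.13, -1.339, 1.354]
force: [0.9, -7.3, -4.3]
opening: 0.0217
t 47.15 p [ 0.5806 -0.0262  0.092 ] x [-0.183  0.983 -0.016] y [ 0.005 -0.015 -1.   ] F [ 0.9 -7.3 -4.3] op 0.0217 q6 -1.87
plate [ -61.8 -117.4] [ 0.92116347 -7.27209305 -4.30299307]
t 47.15 p [ 0.5806 -0.0262  0.092 ] x [-0.183  0.983 -0.016] y [ 0.005 -0.015 -1.   ] F [ 0.9 -7.3 -4.3] op 0.0217 q6 -1.87
shift cm [-0.26  0.25  0.02]
turn deg [array([ 0.12, -0.04, -0.89]), array([  1.4 , 179.95,   0.18])]
```

```bash
python3 -m creep '[[[1,-1,-0.1,0,0,0,-0.6],[1,-1.5,-0.5,0,0,0,0],[1,0,-3,0,0,0,0],[1,0,-4,0,0,0,0],[1,0,-3,0,0,0,0],[1,0,0,0,0,8.5,0],[1,0,0,0,0,8.5,0],[1,0,0,0,0,8.5,0]]]'
python3 -m creep '[[[1,0,0,0,0,8.5,0],[1,0,0,0,0,8.5,0],[1,0,0,0,0,8.5,0],[1,0,0,0,0,8.5,0],[1,0,0,0,0,8.5,0],[1,0,0,0,0,8.5,0],[1,0,0,0,0,8.5,0],[1,0,0,0,0,4,0]]]'
python3 pf.py -154 -66 130 10.58
python3 - <<'E'
from h import *
from pf import *
c=cam('wrist');P=cloud(c)
print('cover')
for r in rect(P,[.45,.72,-.1,.15],(.087,.0935)): print(pf(r[0]/1000))
save(c,'w5.png')
E
```

```text
t: 47.95
tool_pos: [0.5844, -0.0546, 0.2036]
orientation: [-1.321, -1.009, 1.006]
force: [-0.6, -0.3, -3.0]
opening: 0.0218
t: 48.75
tool_pos: [0.5848, -0.0597, 0.2067]
orientation: [-1.555, -0.137, 0.137]
force: [-0.2, 0.2, -3.2]
opening: 0.0217
t 48.75 p [ 0.5848 -0.0597  0.2067] x [0.985 0.174 0.001] y [-0.001  0.011 -1.   ] F [-0.2  0.2 -3.2] op 0.0217 q6 -0.37
plate [ -63.8 -151.2] [-0.22009223  0.21399098 -3.24691779]
t 48.75 p [ 0.5848 -0.0597  0.2067] x [0.985 0.174 0.001] y [-0.001  0.011 -1.   ] F [-0.2  0.2 -3.2] op 0.0217 q6 -0.37
shift cm [-9.11  7.76  8.34]
turn deg [array([-0.64, -0.57,  0.05]), array([-8.0000e-02,  1.7943e+02, -1.0000e+00])]
cover
(array([566.1,  41.8]), array([66. , 24.2]), 11.0, np.int32(2778), 90.0)
[-63.6 -47.9]
```

View pics/w5.png

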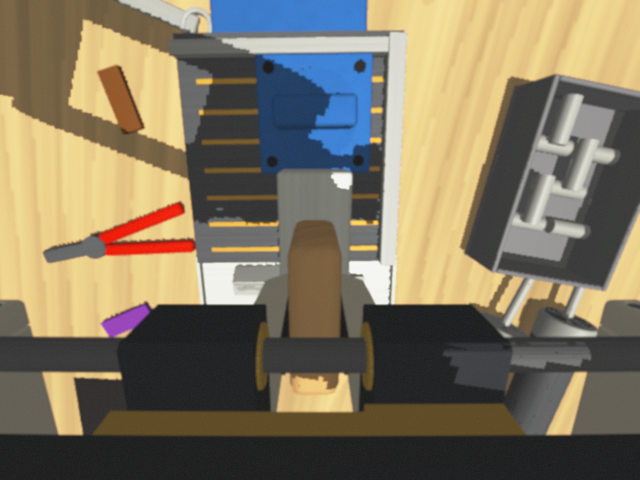

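The wrist view shows the cover at (315,110) flush against the side fence at the top. The gap to the far fence on the right, at (380,110), is still open. Next comes the push in +x.

```bash
python3 -m creep '[[[1,-3,0,2.8,-0.6,-0.5,0],[1,-3,0,2.8,0,0,0],[1,-2.8,0,2.5,0,0,0],[1,0,2,0,0,0,0],[1,0,3,0,0,0,0],[1,0,3,0,0,0,0],[1,0,1,0,0,0,0],[1,0,0,0,0,0,0]]]'
python3 pf.py -153 -66 91 10.58
```

```text
t: 49.6
tool_pos: [0.4816, 0.0038, 0.1166]
orientation: [-1.56, -0.152, 0.149]
force: [-1.0, -0.1, -3.3]
opening: 0.022
t 49.6 p [0.4816 0.0038 0.1166] x [0.982 0.191 0.003] y [ 0.002  0.006 -1.   ] F [-1.  -0.1 -3.3] op 0.022 q6 -0.3
plate [-153.7  -69.8] [-0.97916406 -0.1464424  -3.32392684]
t 49.6 p [0.4816 0.0038 0.1166] x [0.982 0.191 0.003] y [ 0.002  0.006 -1.   ] F [-1.  -0.1 -3.3] op 0.022 q6 -0.3
shift cm [0.06 2.56 0.36]
turn deg [array([-0.32,  0.42,  0.16]), array([   0.25, -179.58,    0.5 ])]
```

```bash
python3 -m creep '[[[1,0,0.8,0.3,-0.3,0.4,0.1],[1,0,1,0,0,0,0],[1,0,0.5,0,0,0,0],[1,0,0.1,0,0,0,0],[1,0,0,0,0,0,0],[1,0,0,0,0,0,0],[1,0,0,0,0,0,0],[1,0,0,0,0,0,0]]]'
python3 pf.py -153 -66 91 10.58
```

```text
t: 50.4
tool_pos: [0.4848, 0.0063, 0.0959]
orientation: [-1.567, -0.151, 0.14]
force: [0.1, -0.1, -2.7]
opening: 0.0217
t 50.4 p [0.4848 0.0063 0.0959] x [0.983 0.184 0.007] y [ 0.007 -0.    -1.   ] F [ 0.1 -0.1 -2.7] op 0.0217 q6 -0.28
plate [-150.   -67.9] [ 0.10045218 -0.05950346 -2.72165272]
t 50.4 p [0.4848 0.0063 0.0959] x [0.983 0.184 0.007] y [ 0.007 -0.    -1.   ] F [ 0.1 -0.1 -2.7] op 0.0217 q6 -0.28
shift cm [-0.3   0.49  0.19]
turn deg [array([0.09, 0.04, 0.42]), array([ 6.6000e-01, -1.7996e+02, -1.4000e-01])]
```

```bash
python3 -m creep '[[[1,0,0.4,0.1,0,0,0.4],[1,0.2,0,0,0,0,0],[1,0.4,0,0,0,0,0],[1,0.4,0,0,0,0,0],[1,0.4,0,0,0,0,0],[1,0.4,0,0,0,0,0],[1,0.3,0,0,0,0,0],[1,0.2,0,0,0,0,0]]]'
python3 pf.py -120 -66 91 10.58
```

```text
t: 51.2
tool_pos: [0.5068, 0.0115, 0.0911]
orientation: [-1.568, -0.141, 0.151]
force: [-6.2, -2.3, 0.7]
opening: 0.0216
t 51.2 p [0.5068 0.0115 0.0911] x [ 0.983  0.185 -0.006] y [-0.006 -0.003 -1.   ] F [-6.2 -2.3  0.7] op 0.0216 q6 -0.26
plate [-127.4  -66.8] [-6.16651261 -2.26182522  0.74390262]
t 51.2 p [0.5068 0.0115 0.0911] x [ 0.983  0.185 -0.006] y [-0.006 -0.003 -1.   ] F [-6.2 -2.3  0.7] op 0.0216 q6 -0.26
shift cm [0.74 0.   0.08]
turn deg [array([ 0.08,  0.05, -0.37]), array([-5.8000e-01, -1.7994e+02, -1.3000e-01])]
```

```bash
python3 -m creep '[[[1,0.2,-0.1,0,0,0,-0.3],[1,0.2,-0.05,0,0,0,0],[1,0.2,0,0,0,0,0],[1,0.2,0,0,0,0,0],[1,0.2,0,0,0,0,0],[1,0.2,0,0,0,0,0],[1,0.15,0,0,0,0,0],[1,0.1,0,0,0,0,0]]]'
python3 pf.py -120 -66 91 10.58
```

```text
t: 52.0
tool_pos: [0.5153, 0.0132, 0.0902]
orientation: [-1.568, -0.132, 0.161]
force: [-8.9, -2.7, 0.7]
opening: 0.0216
t 52.0 p [0.5153 0.0132 0.0902] x [ 0.983  0.185 -0.019] y [-0.018 -0.004 -1.   ] F [-8.9 -2.7  0.7] op 0.0216 q6 -0.25
plate [-118.7  -66.7] [-8.93632315 -2.67028623  0.65709173]
t 52.0 p [0.5153 0.0132 0.0902] x [ 0.983  0.185 -0.019] y [-0.018 -0.004 -1.   ] F [-8.9 -2.7  0.7] op 0.0216 q6 -0.25
shift cm [-0.13 -0.08  0.07]
turn deg [array([ 0.02,  0.09, -1.06]), array([-1.6700e+00, -1.7991e+02, -4.0000e-02])]
```

```bash
python3 -m creep '[[[1,0.15,-0.05,0,0,0,-0.5],[1,0.15,-0.05,0,0,0,-0.5],[1,0.15,0,0,0,0,0],[1,0.15,0,0,0,0,0],[1,0.15,0,0,0,0,0],[1,0.15,0,0,0,0,0],[1,0.15,0,0,0,0,0],[1,0.15,0,0,0,0,0]]]'
python3 pf.py -120 -66 91 10.58
```

```text
t: 52.8
tool_pos: [0.5158, 0.0134, 0.0886]
orientation: [-1.567, -0.123, 0.17]
force: [-11.5, -0.4, 7.8]
opening: 0.0221
t 52.8 p [0.5158 0.0134 0.0886] x [ 0.982  0.185 -0.03 ] y [-0.03  -0.005 -1.   ] F [-11.5  -0.4   7.8] op 0.0221 q6 -0.25
plate [-118.3  -66.6] [-11.53573741  -0.41451564   7.81224744]
t 52.8 p [0.5158 0.0134 0.0886] x [ 0.982  0.185 -0.03 ] y [-0.03  -0.005 -1.   ] F [-11.5  -0.4   7.8] op 0.0221 q6 -0.25
shift cm [-0.18 -0.24  0.07]
turn deg [array([-0.06,  0.11, -1.73]), array([-2.7100e+00, -1.7987e+02,  9.0000e-02])]
```

```bash
python3 -m creep '[[[1,-0.5,-0.1,0,0,0,-0.8],[1,-1,-0.1,0,0,0,-0.8],[1,-1,-0.3,0,0,0,0],[1,0,-2,0,0,0,0],[1,0,-4,0,0,0,0],[1,0,-4,-2,0,0,0],[1,0,0,-4,0,0,0],[1,0,0,-4,0,0,0]]]'
python3 - <<'E'
from h import *
from pf import *
st()
c=cam('wrist');P=cloud(c)
r=rect(P,[.45,.72,-.1,.15],(.087,.0935))
for q in r: print(pf(q[0]/1000))
save(c,'w6.png')
E
python3 pf.py -62 -152 130 100.58
```

```text
t: 53.6
tool_pos: [0.5112, -0.0876, 0.1988]
orientation: [-1.563, -0.161, 0.143]
force: [0.5, -0.1, -3.9]
opening: 0.0219
t 53.6 p [ 0.5112 -0.0876  0.1988] x [0.981 0.193 0.011] y [ 0.011  0.003 -1.   ] F [ 0.5 -0.1 -3.9] op 0.0219 q6 -0.47
(array([578.4,  43.9]), array([66.1, 24.3]), 10.4, np.int32(3031), 90.1)
[-51.1 -48.1]
t 53.65 p [ 0.5126 -0.0937  0.1998] x [0.982 0.19  0.013] y [ 0.014 -0.002 -1.   ] F [-1.3 -5.1 -1.6] op 0.0217 q6 -0.47
plate [-141.  -171.3] [-1.27847047 -5.05492253 -1.648878  ]
t 53.65 p [ 0.5126 -0.0937  0.1998] x [0.982 0.19  0.013] y [ 0.014 -0.002 -1.   ] F [-1.3 -5.1 -1.6] op 0.0217 q6 -0.47
shift cm [7.82 7.08 1.91]
turn deg [array([  0.78, -89.64,   0.41]), array([-0.41, 90.36,  0.78])]
```

View pics/w6.png

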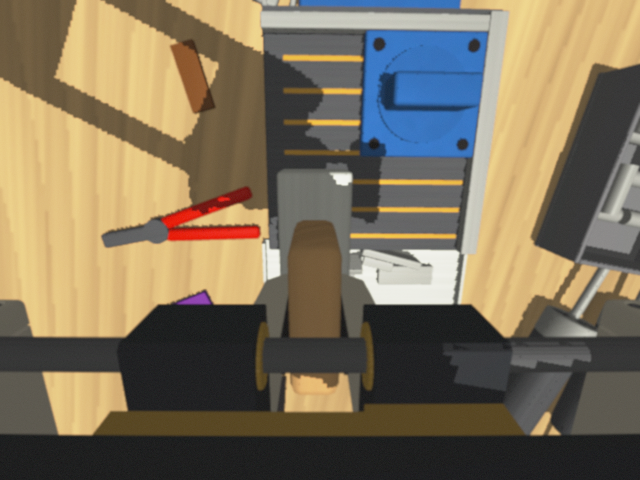

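The wrist view shows the cover at (420,95) against the side fence at the top and the far fence on the right, with no visible gap. It measures (-51.1,-48.1) against an ideal (-50,-50), which is within calibration. I'll nudge it gently once more in +y to be sure.

```bash
python3 -m creep '[[[1,3,0,0.5,0.7,0,0.4],[1,3,0,0.5,0,0,0],[1,1.8,0,0.5,0,0,0],[1,0,0,0,0,-8.5,0],[1,0,0,0,0,-8.5,0],[1,0,0,0,0,-8.5,0],[1,0,0,0,0,-8.5,0],[1,0,0,0,0,-8.5,0]]]'
python3 -m creep '[[[1,0,0,0,0,-8.5,0],[1,0,0,0,0,-8.5,0],[1,0,0,0,0,-8.5,0],[1,0,0,0,0,-8.5,0],[1,0,0,0,0,-8.5,0],[1,0,0,0,0,-4,0],[1,0,0,0,0,0,0],[1,0,0,0,0,0,0]]]'
python3 pf.py -63 -148 130 100.58
```

```text
t: 54.45
tool_pos: [0.5923, -0.0657, 0.2013]
orientation: [-1.444, -0.746, 0.714]
force: [-0.2, 0.6, -3.6]
opening: 0.0218
t: 55.25
tool_pos: [0.5947, -0.064, 0.2019]
orientation: [-1.128, -1.374, 1.328]
force: [0.2, -1.1, -2.7]
opening: 0.0219
t 55.25 p [ 0.5947 -0.064   0.2019] x [-0.189  0.982  0.005] y [ 0.028  0.011 -1.   ] F [ 0.2 -1.1 -2.7] op 0.0219 q6 -1.97
plate [ -54.9 -157.2] [ 0.1992357  -1.13751203 -2.74397114]
t 55.25 p [ 0.5947 -0.064   0.2019] x [-0.189  0.982  0.005] y [ 0.028  0.011 -1.   ] F [ 0.2 -1.1 -2.7] op 0.0219 q6 -1.97
shift cm [0.89 7.16 1.01]
turn deg [array([1.68, 0.31, 0.31]), array([   0.49, -179.67,   -2.63])]
```

```bash
python3 -m creep '[[[1,0.3,0,0.8,1.7,0.3,0.3],[1,0,2,0,0,0,0],[1,0,3,0,0,0,0],[1,0,3,0,0,0,0],[1,0,1.3,0,0,0,0],[1,0,0.4,0,0,0,0],[1,0,0,0,0,0,0],[1,0,0,0,0,0,0]]]'
python3 pf.py -63 -148 91.5 100.58
```

```text
t: 56.05
tool_pos: [0.5861, -0.062, 0.1057]
orientation: [-1.123, -1.332, 1.339]
force: [0.1, -0.5, -3.2]
opening: 0.0218
t 56.05 p [ 0.5861 -0.062   0.1057] x [-0.172  0.985 -0.003] y [-0.002 -0.004 -1.   ] F [ 0.1 -0.5 -3.2] op 0.0218 q6 -1.93
plate [ -63.  -153.7] [ 0.14768407 -0.4871134  -3.24165968]
t 56.05 p [ 0.5861 -0.062   0.1057] x [-0.172  0.985 -0.003] y [-0.002 -0.004 -1.   ] F [ 0.1 -0.5 -3.2] op 0.0218 q6 -1.93
shift cm [0.57 1.42 0.01]
turn deg [array([-0.14, -0.65, -0.19]), array([  0.3 , 179.35,  -0.22])]
```

```bash
python3 -m creep '[[[1,0,0.6,0,-0.1,-0.6,-0.2],[1,0,0.5,0,0,0,0],[1,0.3,0.1,0,0,0,0],[1,0.4,0,0,0,0,0],[1,0.4,0,0,0,0,0],[1,0.4,0,0,0,0,0],[1,0.4,0,0,0,0,0],[1,0.3,0,0,0,0,0]]]'
python3 pf.py -63 -120 91.5 100.58
```

```text
t: 56.85
tool_pos: [0.5846, -0.0392, 0.0973]
orientation: [-1.122, -1.347, 1.342]
force: [-0.6, -0.6, -3.0]
opening: 0.0216
t 56.85 p [ 0.5846 -0.0392  0.0973] x [-0.183  0.983 -0.002] y [ 0.006 -0.001 -1.   ] F [-0.6 -0.6 -3. ] op 0.0216 q6 -1.91
plate [ -60.3 -131. ] [-0.55994238 -0.59260207 -2.96410908]
t 56.85 p [ 0.5846 -0.0392  0.0973] x [-0.183  0.983 -0.002] y [ 0.006 -0.001 -1.   ] F [-0.6 -0.6 -3. ] op 0.0216 q6 -1.91
shift cm [1.1  0.57 0.27]
turn deg [array([ 0.32, -0.04, -0.11]), array([  0.18, 179.96,   0.51])]
```

```bash
python3 -m creep '[[[1,0,0.4,0.25,0.3,0,-0.1],[1,0,0.2,0,0,0,0],[1,0.2,0,0,0,0,0],[1,0.3,0,0,0,0,0],[1,0.3,0,0,0,0,0],[1,0.2,0,0,0,0,0],[1,0.2,0,0,0,0,0],[1,0.1,0,0,0,0,0]]]'
python3 pf.py -63 -120 91.5 100.58
python3 -m creep '[[[1,0.12,0,0,0,0,0],[1,0.12,0,0,0,0,0],[1,0.12,0,0,0,0,0],[1,0.12,0,0,0,0,0],[1,0.12,0,0,0,0,0],[1,0.12,0,0,0,0,0],[1,0.12,0,0,0,0,0],[1,0.12,0,0,0,0,0]]]'
python3 pf.py -63 -120 91.5 100.58
```

```text
t: 57.65
tool_pos: [0.5794, -0.0269, 0.0907]
orientation: [-1.118, -1.343, 1.346]
force: [1.0, -8.0, -5.3]
opening: 0.0222
t 57.65 p [ 0.5794 -0.0269  0.0907] x [-0.183  0.983 -0.003] y [ 0.    -0.003 -1.   ] F [ 1.  -8.  -5.3] op 0.0222 q6 -1.89
plate [ -63.1 -117.9] [ 0.9926544  -8.00708038 -5.26106388]
t 57.65 p [ 0.5794 -0.0269  0.0907] x [-0.183  0.983 -0.003] y [ 0.    -0.003 -1.   ] F [ 1.  -8.  -5.3] op 0.0222 q6 -1.89
shift cm [-0.21 -0.08 -0.01]
turn deg [array([-0.01, -0.01, -0.15]), array([ 2.3000e-01,  1.7998e+02, -1.0000e-02])]
t: 58.45
tool_pos: [0.5792, -0.0263, 0.091]
orientation: [-1.133, -1.336, 1.356]
force: [1.5, -5.0, -5.6]
opening: 0.0217
t 58.45 p [ 0.5792 -0.0263  0.091 ] x [-0.182  0.983 -0.019] y [ 0.004 -0.018 -1.   ] F [ 1.5 -5.  -5.6] op 0.0217 q6 -1.87
plate [ -63.2 -117.3] [ 1.4934405  -5.02148141 -5.59828318]
t 58.45 p [ 0.5792 -0.0263  0.091 ] x [-0.182  0.983 -0.019] y [ 0.004 -0.018 -1.   ] F [ 1.5 -5.  -5.6] op 0.0217 q6 -1.87
shift cm [-0.27 -0.05 -0.02]
turn deg [array([ 0.06, -0.09, -1.06]), array([1.6700e+00, 1.7991e+02, 9.0000e-02])]
```

```bash
python3 -m creep '[[[1,-0.8,0,0,0,0,-0.8],[1,-1.5,-0.1,0,0,0,-0.2],[1,-0.5,-2,0,0,0,0],[1,0,-4,0,0,0,0],[1,0,-4,0,0,5.5,0],[1,-2,0,1,0,5.5,0],[1,-4,0,2.3,0,0,0],[1,-4,0,2.3,0,0,0]]]'
python3 -m creep '[[[1,-4,0,2.3,0,0,0],[1,-4,0,2.3,0,0,0],[1,-4,0,2.3,0,0,0],[1,-3.5,0,2,0,0,0],[1,-1.5,0,0.7,0,0,0],[1,0,0,0,0,0,0],[1,0,0,0,0,0,0],[1,0,0,0,0,0,0]]]'
python3 -c "
from h import *
to([.420,-.3635,.048],np.radians(89.8))"
```

```text
t: 59.25
tool_pos: [0.5305, -0.1597, 0.197]
orientation: [-1.214, -1.204, 1.196]
force: [0.4, -1.7, -2.8]
opening: 0.0218
t: 60.05
tool_pos: [0.4231, -0.3457, 0.1993]
orientation: [-1.224, -1.2, 1.188]
force: [-0.1, 0.9, -2.6]
opening: 0.0216
t 60.05 p [ 0.4231 -0.3457  0.1993] x [0.022 1.    0.002] y [ 0.008  0.002 -1.   ] F [-0.1  0.9 -2.6] op 0.0216 q6 -2.33
shift cm [-1.82 15.12  0.39]
turn deg [array([ 0.45, -1.06,  0.11]), array([ -0.18, 178.94,   0.7 ])]
```

```bash
python3 -m creep '[[[1,-1.8,1,0.3,0.4,-1,0.1],[1,0,3,0,0,0,0],[1,0,3.5,0,0,0,0],[1,0,3,0,0,0,0],[1,0,1.5,0,0,0,0],[1,0,0.5,0,0,0,0],[1,0,0,0,0,0,0],[1,0,0,0,0,0,0]]]'
python3 -c "
from h import *
to([.420,-.3635,.048],np.radians(89.8))"
```

```text
t: 60.85
tool_pos: [0.4275, -0.358, 0.0732]
orientation: [-1.21, -1.22, 1.214]
force: [-0.8, -0.9, -2.7]
opening: 0.0218
t 60.85 p [ 0.4275 -0.358   0.0732] x [-0.009  1.    -0.001] y [ 0.006 -0.001 -1.   ] F [-0.8 -0.9 -2.7] op 0.0218 q6 -2.37
shift cm [-0.54  2.52  0.77]
turn deg [array([ 0.34,  0.74, -0.05]), array([-8.0000e-02, -1.7926e+02, -5.4000e-01])]
```

```bash
python3 -m creep '[[[1,-0.5,0.5,0.7,0.3,0.7,0],[1,0,0.7,0,0,0,0],[1,0,0.5,0,0,0,0],[1,0,0.3,0,0,0,0],[1,0,0.1,0,0,0,0],[1,0,0,0,0,0,0],[1,0,0,0,0,0,0],[1,0,0,0,0,0,0]]]'
python3 -c "
from h import *
to([.420,-.3635,.048],np.radians(89.8))"
```

```text
t: 61.65
tool_pos: [0.4221, -0.3656, 0.0544]
orientation: [-1.219, -1.207, 1.208]
force: [-0.6, 0.1, -2.7]
opening: 0.0217
t 61.65 p [ 0.4221 -0.3656  0.0544] x [ 0.004  1.    -0.005] y [ 0.005 -0.006 -1.   ] F [-0.6  0.1 -2.7] op 0.0217 q6 -2.37
shift cm [0.21 0.64 0.22]
turn deg [array([ 0.28, -0.03, -0.31]), array([  0.49, 179.97,   0.44])]
```

```bash
python3 -m creep '[[[1,0.1,0.2,0.1,0.2,0,-0.2],[1,0,0.2,0,0,0,0],[1,0,0.15,0,0,0,0],[1,0,0.1,0,0,0,0],[1,0,0.05,0,0,0,0],[1,0,0.05,0,0,0,0],[1,0,0,0,0,0,0],[1,0,0,0,0,0,0]]]'
python3 -c "
from h import *
to([.420,-.3635,.048],np.radians(89.8))"
```

```text
t: 62.45
tool_pos: [0.4217, -0.3651, 0.048]
orientation: [-1.215, -1.207, 1.208]
force: [-1.5, 1.0, -0.5]
opening: 0.0221
t 62.45 p [ 0.4217 -0.3651  0.048 ] x [ 0.004  1.    -0.003] y [ 0.002 -0.003 -1.   ] F [-1.5  1.  -0.5] op 0.0221 q6 -2.37
shift cm [ 0.16 -0.    0.17]
turn deg [array([ 0.13, -0.01, -0.17]), array([  0.27, 179.99,   0.2 ])]
```

```bash
python3 -m creep '[[[0.3,0,0,0,0,0,0],[0.3,0,0,0,0,0,0],[0.3,0,0,0,0,0,0],[0.3,0,0,0,0,0,0],[0.3,0,-1.5,0,0,0,0],[0.3,0,-4,0,0,0,0],[0.3,0,-4.5,0,0,0,0],[0.3,0,-4.5,0,0,0,0]]]'
python3 -m creep '[[[0.3,4.4,0,-0.8,0,0,0],[0.3,4.4,0,-0.8,0,0,0],[0.3,4.4,0,-0.8,0,0,0],[0.3,4.4,0,-0.8,0,0,0],[0.3,4.4,0,-0.8,0,0,0],[0.3,4.4,0,-0.8,0,0,0],[0.3,4.4,0,-0.8,0,0,0],[0.3,4.4,0,-0.8,0,0,0]]]'
python3 -m creep '[[[0.3,4.4,0,-0.8,0,0,0],[0.3,4.4,0,-0.8,0,0,0],[0.3,3,0,-0.8,0,0,0],[0.3,1.5,0,-0.4,0,-4,0],[0.3,0,0,0,0,-4,0],[0.3,0,0,0,0,-3.4,0],[0.3,0,0,0,0,0,0],[0.3,0,0,0,0,0,0]]]'
python3 - <<'E'
from h import *
from pf import *
c=cam('top');P=cloud(c);print('scraper');rect(P,[.3,.55,-.5,-.26],(.07,.09));rect(P,[.3,.55,-.5,-.26],(.015,.035))
np.save('top5.npy',c,allow_pickle=True)
c=cam('wrist');P=cloud(c);print('knob');rect(P,[.45,.56,.1,.24],(.08,.1))
to([.521,.1602,.068],np.radians(101.2))
E
```

```text
t: 63.25
tool_pos: [0.4181, -0.3612, 0.1923]
orientation: [-1.202, -1.204, 1.205]
force: [0.4, -0.6, 0.0]
opening: 0.065
t: 64.05
tool_pos: [0.4911, -0.0074, 0.2145]
orientation: [-1.24, -1.208, 1.198]
force: [-0.2, -1.3, 0.4]
opening: 0.0653
t: 64.85
tool_pos: [0.5222, 0.1391, 0.225]
orientation: [-1.14, -1.373, 1.349]
force: [0.6, -0.2, -0.8]
opening: 0.0651
scraper
(array([ 420.7, -366.1]), array([68.6, 22.1]), 1.7, np.int32(266), 79.9)
(array([ 420. , -365.6]), array([116. ,  41.9]), -0.1, np.int32(481), 25.4)
knob
(array([520.6, 160.6]), array([45.7, 16.1]), 11.9, np.int32(903), 90.9)
t 64.95 p [0.5223 0.139  0.2248] x [-0.198  0.98  -0.015] y [ 0.032 -0.009 -0.999] F [-0.2 -0.3  0.1] op 0.0654 q6 -1.59
shift cm [ 2.34 15.65  0.17]
turn deg [array([ 1.71,  0.22, -0.86]), array([  -1.36, -179.75,   -2.69])]
```

```bash
python3 -m creep '[[[0.3,1.6,0,0.2,1.7,0,-0.8],[0.3,0.4,1.5,0,0,0,0],[0.3,0,3,0,0,0,0],[0.3,0,3.5,0,0,0,0],[0.3,0,3,0,0,0,0],[0.3,0,1.2,0,0,0,0],[0.3,0,0,0,0,0,0],[0.3,0,0,0,0,0,0]]]'
python3 -c "
from h import *
to([.521,.1604,.068],np.radians(101.5))"
```

```text
t: 65.75
tool_pos: [0.5143, 0.1612, 0.095]
orientation: [-1.106, -1.348, 1.353]
force: [0.8, -0.4, 1.1]
opening: 0.0651
t 65.75 p [0.5143 0.1612 0.095 ] x [-0.194  0.981  0.001] y [-0.005  0.    -1.   ] F [ 0.8 -0.4  1.1] op 0.0651 q6 -1.56
shift cm [-0.21  2.7  -0.65]
turn deg [array([-0.28, -0.33,  0.06]), array([-1.0000e-01,  1.7967e+02, -4.4000e-01])]
```

```bash
python3 -m creep '[[[0.3,-0.2,0.6,-0.6,-0.2,-0.3,0],[0.3,0,1.2,0,0,0,0],[0.3,0,0.6,0,0,0,0],[0.3,0,0.1,0,0,0,0],[0.3,0,0,0,0,0,0],[0.3,0,0,0,0,0,0],[0.3,0,0,0,0,0,0],[0.3,0,0,0,0,0,0]]]'
python3 -c "
from h import *
to([.521,.1604,.068],np.radians(101.5))"
```

```text
t: 66.55
tool_pos: [0.525, 0.161, 0.0732]
orientation: [-1.112, -1.362, 1.35]
force: [0.1, -0.8, -1.3]
opening: 0.065
t 66.55 p [0.525  0.161  0.0732] x [-0.199  0.98   0.001] y [ 0.007  0.003 -1.   ] F [ 0.1 -0.8 -1.3] op 0.065 q6 -1.57
shift cm [0.02 0.52 0.41]
turn deg [array([ 0.42, -0.03,  0.07]), array([-1.0000e-01,  1.7997e+02,  6.6000e-01])]
```

Close on the knob, then press.

```bash
python3 -m creep '[[[0.3,0,0.3,0.3,0.4,0,0],[0.3,0,0,0,0,0,0],[1,0,0,0,0,0,0],[1,0,0,0,0,0,0],[1,0,0,0,0,0,0],[1,0,0,0,0,0,0],[1,0,0,0,0,0,0],[1,0,0,0,0,0,0]]]' 50
python3 -m creep '[[[1,0,0,0,0,0,0],[1,0,0,0,0,0,0],[1,0,0,0,0,0,0],[1,0,0.25,0,0,0,0],[1,0,0.25,0,0,0,0],[1,0,0.25,0,0,0,0],[1,0,0.25,0,0,0,0],[1,0,0.25,0,0,0,0]]]' 50
python3 -m creep '[[[1,0,0.25,0,0,0,0],[1,0,0.25,0,0,0,0],[1,0,0.2,0,0,0,0],[1,0,0.2,0,0,0,0],[1,0,0.2,0,0,0,0],[1,0,0.2,0,0,0,0],[1,0,0.2,0,0,0,0],[1,0,0.2,0,0,0,0]]]'
python3 -c "
from h import *
to([.521,.1604,.06],np.radians(26.3))"
```

```text
t: 67.35
tool_pos: [0.522, 0.1605, 0.0704]
orientation: [-1.107, -1.356, 1.354]
force: [0.3, -0.5, 0.6]
opening: 0.0217
t: 68.15
tool_pos: [0.5222, 0.1605, 0.0606]
orientation: [-1.107, -1.356, 1.355]
force: [-5.0, -1.1, 9.5]
opening: 0.0157
t: 68.95
tool_pos: [0.5224, 0.1606, 0.0602]
orientation: [-1.106, -1.354, 1.358]
force: [-10.6, -2.7, 20.2]
opening: 0.0158
t 68.95 p [0.5224 0.1606 0.0602] x [-0.2   0.98 -0.  ] y [-0.002 -0.001 -1.   ] F [-10.6  -2.7  20.2] op 0.0158 q6 -1.57
shift cm [0.01 0.02 0.14]
turn deg [array([-0.09, 75.26, -0.09]), array([-1.0000e-01, -1.0474e+02,  1.0000e-01])]
```

```bash
python3 -m creep '[[[1,0,0.2,0,0,6,0],[1,0,0.2,0,0,8,0],[1,0,0.2,0,0,8,0],[1,0,0.2,0,0,8,0],[1,0,0.2,0,0,8,0],[1,0,0.2,0,0,8,0],[1,0,0.2,0,0,8,0],[1,0,0.2,0,0,6,0]]]'
python3 -c "
from h import *
to([.521,.1604,.06],np.radians(26.3))"
```

```text
t: 69.75
tool_pos: [0.5225, 0.1609, 0.0602]
orientation: [-1.504, -0.535, 0.541]
force: [-10.0, -2.8, 20.2]
opening: 0.0154
t 69.75 p [0.5225 0.1609 0.0602] x [ 0.773  0.634 -0.004] y [-0.003 -0.002 -1.   ] F [-10.   -2.8  20.2] op 0.0154 q6 -0.48
shift cm [-0.15  0.02  0.06]
turn deg [array([-0.02, 13.06, -0.23]), array([-3.4000e-01, -1.6694e+02,  2.0000e-02])]
```

```bash
python3 -m creep '[[[1,0,0.1,0,0,6,0],[1,0,0.1,0,0,6,0],[1,0,0.05,0,0,3,0],[1,0,0,0,0,1,0],[1,0,0,0,0,0,0],[1,0,0,0,0,0,0],[1,0,0,0,0,0,0],[1,0,0,0,0,0,0]]]'
python3 -c "
from h import *
to([.521,.1604,.06],np.radians(26.3));print(readout.read_state()['wrist_torque'])"
```

```text
t: 70.55
tool_pos: [0.5225, 0.161, 0.0646]
orientation: [-1.551, -0.306, 0.313]
force: [-4.1, -1.8, 8.2]
opening: 0.0155
t 70.55 p [0.5225 0.161  0.0646] x [ 0.923  0.385 -0.005] y [-0.004 -0.003 -1.   ] F [-4.1 -1.8  8.2] op 0.0155 q6 -0.19
shift cm [-0.16  0.46  0.  ]
turn deg [array([ 0.09, -3.68, -0.27]), array([4.2000e-01, 1.7632e+02, 1.3000e-01])]
[-0.19024746  0.57736345  0.4777797 ]
```

```bash
python3 -m creep '[[[1,0,-0.2,0,0,-2,0],[1,0,-0.2,0,0,0,0],[1,0,-0.15,0,0,0,0],[1,0,-0.1,0,0,0,0],[0.4,0,0,0,0,0,0],[0.4,0,0,0,0,0,0],[0.4,0,0,0,0,0,0],[0.4,0,0,0,0,0,0]]]'
python3 -m creep '[[[0.3,0,0,0,0,0,0],[0.3,0,-1,0,0,0,0],[0.3,0,-2,0,0,0,0],[0.3,0,-3,0,0,0,0],[0.3,0,-4,0,0,0,0],[0.3,0,-4,0,0,0,0],[0.3,0,-3,0,0,0,0],[0.3,0,0,0,0,0,0]]]'
python3 -c "
from h import *
st()
c=cam('wrist');P=cloud(c);print('knob');rect(P,[.45,.58,.1,.24],(.07,.1))
np.save('w7.npy',c,allow_pickle=True)"
```

```text
t: 71.35
tool_pos: [0.5221, 0.1609, 0.0706]
orientation: [-1.547, -0.334, 0.342]
force: [-0.5, 0.1, 0.7]
opening: 0.0433
t: 72.15
tool_pos: [0.5218, 0.1613, 0.2511]
orientation: [-1.547, -0.334, 0.343]
force: [0.0, 1.0, -0.2]
opening: 0.0649
t 72.15 p [0.5218 0.1613 0.2511] x [ 0.908  0.418 -0.006] y [-0.005 -0.004 -1.   ] F [ 0.   1.  -0.2] op 0.0649 q6 -0.22
knob
(array([520.9, 161.3]), array([44.8, 15.1]), -65.3, np.int32(760), 90.9)
```

The knob is up at 90.9 mm and turned to -65°, so the magnet is on. I'll move aside for the final check.

```bash
python3 -m creep '[[[0.3,0,0,3,0,0,0],[0.3,0,0,4.5,0,0,0],[0.3,0,0,4.5,0,0,0],[0.3,0,0,4.5,0,0,0],[0.3,0,0,4.5,0,0,0],[0.3,0,0,4,0,0,0],[0.3,0,0,0,0,0,0],[0.3,0,0,0,0,0,0]]]'
python3 - <<'E'
from h import *
from pf import *
st()
c=cam('top');P=cloud(c)
print('scraper');rect(P,[.3,.55,-.5,-.26],(.07,.09));rect(P,[.3,.55,-.5,-.26],(.015,.035))
print('cover');
for r in rect(P,[.45,.68,-.1,.13],(.085,.096)): print(pf(r[0]/1000))
print('knob');rect(P,[.45,.6,.12,.24],(.07,.1))
u=c['frame'].astype(int);b=(u[...,2]>u[...,0]+40)&np.isfinite(P[...,0])&(abs(P[...,2]-.052)<.004)
q=np.array([pf(p) for p in P[b]]);q=q[(abs(q[:,0]+50)<70)&(abs(q[:,1]+50)<70)];print('flange ext',np.percentile(q,1,axis=0),np.percentile(q,99,axis=0))
m=(np.array(u.max(2))<45)&(abs(P[...,2])<.006)&(P[...,0]>.28)&(P[...,0]<.56)&(P[...,1]>-.5)&(P[...,1]<-.24)
print('mat',cv2.minAreaRect((P[m][:,:2]*1000).astype(np.float32)))
save(c,'t6.png',(130,170,530,370),2)
save(c,'t6b.png',(270,195,420,307),5)
E
```

```text
t: 73.0
tool_pos: [0.4092, 0.393, 0.2397]
orientation: [-1.552, -0.321, 0.351]
force: [0.9, 0.1, 0.7]
opening: 0.0652
t 73.0 p [0.4092 0.393  0.2397] x [ 0.91   0.415 -0.02 ] y [-0.017 -0.012 -1.   ] F [0.9 0.1 0.7] op 0.0652 q6 0.25
scraper
(array([ 420.7, -365.8]), array([68.6, 22. ]), -1.0, np.int32(271), 79.7)
(array([ 420. , -365.7]), array([116.7,  41.5]), -1.2, np.int32(484), 25.4)
cover
(array([578.5,  42.2]), array([65.5, 23.8]), 10.8, np.int32(272), 90.2)
[-51.3 -49.8]
knob
(array([521. , 158.4]), array([45.9, 16.6]), -65.2, np.int32(158), 90.3)
flange ext [-99.769 -98.138] [-2.531 -0.331]
mat ((415.9222717285156, -377.51470947265625), (175.74009704589844, 150.4937744140625), 7.520066261291504)
```

View pics/t6.png

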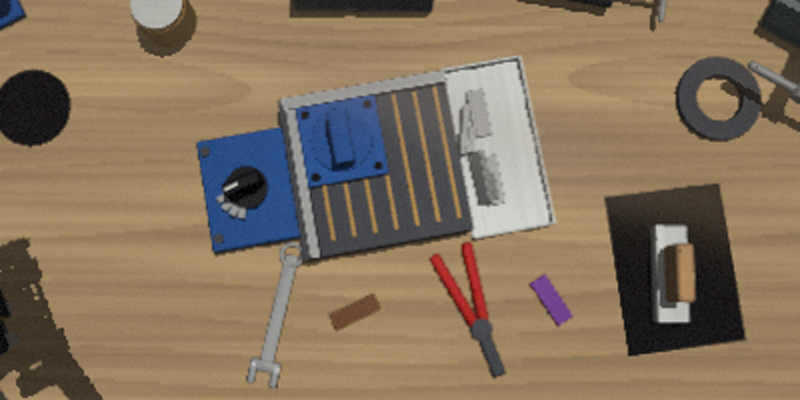

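View pics/t6b.png

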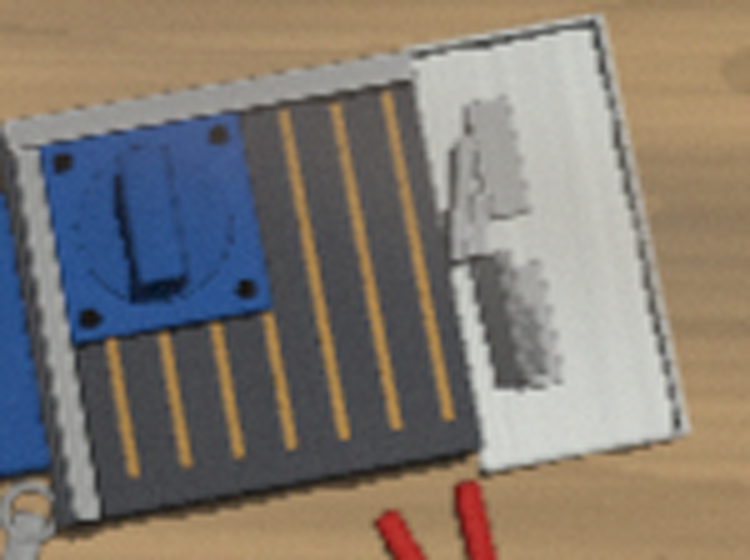

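Everything is in place in the top view. The flange measures 1-2 mm from the far fence, though, which is close to the calibration limit. I'll check that edge closely in the wrist picture taken after the x push.

```bash
python3 - <<'E'
import cv2,numpy as np
im=cv2.imread('pics/w6.png')
a=cv2.resize(im[5:165,350:510],None,fx=3.7,fy=3.7,interpolation=cv2.INTER_NEAREST);cv2.imwrite('pics/z6.png',a)
for v in(60,125,145): print(v,[tuple(int(k) for k in im[v,u][::-1]) for u in range(470,500)])
for u in (375,440,465): print(u,[tuple(int(k) for k in im[v,u][::-1]) for v in range(16,36)])
E
```

```text
60 [(57, 119, 194), (59, 119, 195), (57, 120, 194), (57, 119, 195), (59, 119, 195), (54, 116, 192), (56, 118, 193), (57, 116, 192), (57, 118, 192), (57, 118, 192), (58, 118, 193), (58, 118, 192), (54, 115, 189), (59, 110, 176), (88, 110, 150), (137, 141, 144), (176, 175, 167), (196, 196, 185), (196, 196, 185), (195, 194, 184), (195, 197, 185), (195, 197, 185), (193, 195, 183), (195, 195, 185), (196, 195, 184), (194, 194, 183), (196, 195, 185), (198, 197, 185), (198, 197, 187), (198, 198, 186)]
125 [(58, 120, 197), (59, 121, 198), (60, 121, 198), (56, 119, 195), (59, 120, 196), (59, 110, 180), (78, 103, 144), (130, 133, 135), (182, 181, 170), (203, 202, 191), (202, 202, 191), (200, 201, 190), (201, 200, 190), (201, 201, 189), (197, 197, 185), (197, 197, 185), (199, 199, 188), (198, 198, 188), (199, 198, 187), (198, 198, 188), (197, 196, 186), (197, 195, 187), (201, 197, 186), (207, 194, 172), (220, 194, 151), (228, 197, 135), (232, 203, 135), (232, 201, 134), (231, 200, 133), (230, 198, 132)]
145 [(60, 120, 194), (57, 119, 194), (54, 114, 184), (68, 106, 161), (115, 123, 138), (165, 1
[... 736 characters left out ...]
95), (58, 120, 195)]
440 [(198, 198, 186), (199, 200, 189), (199, 200, 188), (199, 197, 188), (195, 195, 184), (192, 191, 182), (192, 191, 181), (194, 194, 183), (195, 195, 185), (195, 196, 185), (196, 196, 186), (196, 197, 185), (190, 191, 180), (167, 168, 159), (126, 130, 138), (82, 108, 151), (61, 110, 176), (58, 117, 191), (57, 117, 192), (58, 119, 193)]
465 [(195, 195, 185), (196, 196, 185), (197, 198, 186), (197, 197, 186), (195, 196, 185), (190, 191, 181), (190, 191, 180), (188, 188, 178), (192, 193, 181), (193, 194, 183), (195, 194, 184), (195, 194, 184), (193, 192, 182), (180, 179, 169), (145, 147, 146), (95, 112, 141), (61, 104, 166), (55, 112, 185), (56, 117, 192), (58, 118, 194)]
```

View pics/z6.png

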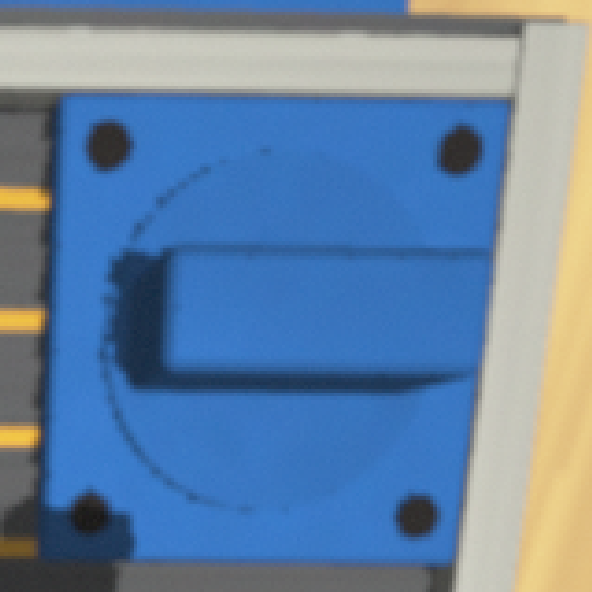

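The boundary profile looks the same at both fences: only a sub-pixel dark line. As a numeric check, I'll compare the visible blue-to-outer-edge width of the far fence with the 12 mm it must be, scaled by the 100 mm flange. I'll do the same for the side fence.

```bash
python3 - <<'E'
from h import *
c=np.load('w7.npy',allow_pickle=True).item();K=np.array(c['intrinsics']);D=np.array(c['dist_coeffs'])
im=cv2.imread('pics/w6.png').astype(float)
iso=im[...,0]-im[...,2]  # B-R
def cross(f,lo,hi,level,sgn):
    for i in range(lo,hi):
        if (f[i]-level)*sgn>0 and (f[i+1]-level)*sgn<=0: return i+(f[i]-level)/(f[i]-f[i+1])
und=lambda u,v: cv2.undistortPoints(np.array([[[u,v]]],float),K,D)[0,0]
out=[]
for v in range(45,105,4):
    f=iso[v]; l=cross(f,350,380,60,-1) ; r=cross(f,470,495,60,1); o=cross(f,int(r)+5,520,-30,1)
    if None in(l,r,o): continue
    L,R,O=und(l,v),und(r,v),und(o,v); th=abs(np.cos(np.arctan(0)))
    out.append((v,round(l,1),round(r,1),round(o,1),round(100*(O[0]-R[0])/(R[0]-L[0]),2)))
for o in out: print(o)
print('far fence apparent width mm',np.median([o[4] for o in out]))
# fence width beyond the cover (plate side), rows 170-235
for v in range(170,235,10): print(v,[int(x) for x in im[v,455:500].mean(1)])
E
```

```text
(45, np.float64(364.5), np.float64(485.9), np.float64(503.7), np.float64(14.76))
(49, np.float64(364.4), np.float64(485.4), np.float64(503.1), np.float64(14.73))
(53, np.float64(364.2), np.float64(484.9), np.float64(502.5), np.float64(14.7))
(57, np.float64(364.4), np.float64(484.3), np.float64(502.1), np.float64(14.93))
(61, np.float64(364.1), np.float64(483.9), np.float64(501.4), np.float64(14.7))
(65, np.float64(363.7), np.float64(483.5), np.float64(500.9), np.float64(14.68))
(69, np.float64(363.4), np.float64(482.9), np.float64(500.3), np.float64(14.61))
(73, np.float64(363.5), np.float64(482.2), np.float64(499.8), np.float64(14.93))
(77, np.float64(363.2), np.float64(482.4), np.float64(499.2), np.float64(14.26))
(81, np.float64(363.0), np.float64(481.9), np.float64(498.7), np.float64(14.17))
(85, np.float64(362.8), np.float64(481.4), np.float64(498.2), np.float64(14.25))
(89, np.float64(363.1), np.float64(480.8), np.float64(497.5), np.float64(14.26))
(93, np.float64(362.8), np.float64(480.4), np.float64(497.1), np.float64(14.32))
(97, np.float64(362.4), np.float64(480.0), np.flo
[... 1004 characters left out ...]
84, 185, 184, 183, 183, 181, 180]
210 [167, 165, 160, 135, 97, 67, 65, 71, 72, 74, 92, 137, 177, 200, 203, 202, 201, 197, 196, 196, 198, 198, 199, 197, 194, 196, 194, 189, 185, 183, 183, 182, 182, 183, 185, 184, 184, 185, 184, 184, 183, 179, 178, 176, 172]
220 [100, 95, 78, 60, 56, 66, 71, 72, 74, 101, 149, 188, 203, 204, 202, 200, 196, 197, 197, 199, 199, 197, 199, 197, 193, 191, 187, 183, 184, 184, 184, 185, 186, 187, 184, 185, 183, 182, 180, 178, 175, 171, 168, 165, 165]
230 [93, 79, 62, 60, 67, 73, 70, 76, 113, 159, 193, 203, 204, 201, 200, 197, 197, 197, 199, 199, 198, 196, 197, 194, 188, 184, 184, 186, 187, 187, 186, 186, 184, 183, 183, 179, 178, 174, 170, 169, 165, 164, 163, 163, 168]
```

Both edges show the same dark line, about 1 px or 0.8 mm wide. The side fence is force-confirmed contact, so the far edge most likely touches as well. That picture predates the last nudge, so I'll take a fresh wrist look before handing in.

```bash
python3 -m creep '[[[0.3,-1.1,0,-4.6,0,0,0],[0.3,-1.1,0,-4.6,0,0,0],[0.3,-1.1,0,-4.6,0,0,0],[0.3,-1.1,0,-4.6,0,0,0],[0.3,-1.1,0,-4.6,0,0,0],[0.3,-1.1,0,-4.6,0,0,0],[0.3,-1.1,0,-4.6,0,0,0],[0.3,-1.1,0,-4.6,0,0,0]]]'
python3 -m creep '[[[0.3,-0.6,0,-4,0,0,0],[0.3,0,0,0,0,6,0],[0.3,0,0,0,0,7,0],[0.3,0,2,0,0,0,0],[0.3,0,1,0,0,0,0],[0.3,0,0,0,0,0,0],[0.3,0,0,0,0,0,0],[0.3,0,0,0,0,0,0]]]'
python3 - <<'E'
from h import *
from pf import *
st()
c=cam('wrist');save(c,'w8.png');P=cloud(c)
for r in rect(P,[.45,.72,-.1,.15],(.087,.0935)): print(pf(r[0]/1000))
im=c['frame'].astype(float);K=np.array(c['intrinsics']);R=np.array(c['R']);t=np.array(c['t']);D=np.array(c['dist_coeffs'])
def prof(p0,p1,n=120):
    X=np.array([pw(*(p0+(p1-p0)*s),.052) for s in np.linspace(0,1,n)])
    uv=cv2.projectPoints(X,cv2.Rodrigues(R)[0],t,K,D)[0][:,0].astype(np.float32)
    return cv2.remap(im.astype(np.float32),uv[:,0],uv[:,1],cv2.INTER_LINEAR)[0] if 0 else cv2.remap(im.astype(np.float32),uv[None,:,0],uv[None,:,1],cv2.INTER_LINEAR)[0]
s=np.linspace(-10,14,120);ds=s[1]-s[0]
for nm,ps in(('far',[(-12,),(-25,),(-75,),(-88,)]),('side',[(-12,),(-25,),(-50,),(-75,),(-88,)])):
    for (k,) in ps:
        a,b=(np.array([-10.,k]),np.array([14.,k])) if nm=='far' else (np.array([k,-10.]),np.array([k,14.]))
        f=prof(a,b);B=f[:,2];i=np.argmin(B[10:90])+10
        base=np.interp(s,[s[max(i-18,0)],s[i+18]],[B[max(i-18,0)],B[i+18]]);m=abs(np.arange(120)-i)<18
        print(nm,k,'dip at',round(s[i],1),'min B',int(B[i]),'dark width mm',round(float((np.clip(base-B,0,None)[m]).sum()*ds/125),2))
E
```

```text
t: 73.85
tool_pos: [0.4802, 0.0045, 0.2387]
orientation: [-1.554, -0.314, 0.352]
force: [1.6, -0.0, 0.4]
opening: 0.0652
t: 74.65
tool_pos: [0.4872, -0.0538, 0.2072]
orientation: [-1.582, -0.111, 0.15]
force: [-0.2, -0.2, 0.9]
opening: 0.0648
t 74.65 p [ 0.4872 -0.0538  0.2072] x [ 0.986  0.165 -0.026] y [-0.024 -0.017 -1.   ] F [-0.2 -0.2  0.9] op 0.0648 q6 -0.36
(array([578.3,  44.3]), array([66.6, 23.9]), 9.7, np.int32(2678), 90.0)
[-51.1 -47.7]
far -12 dip at -8.0 min B 122 dark width mm 0.01
far -25 dip at -1.3 min B 137 dark width mm 0.88
far -75 dip at -1.1 min B 130 dark width mm 0.87
far -88 dip at -8.0 min B 65 dark width mm 0.49
side -12 dip at -7.8 min B 42 dark width mm 0.96
side -25 dip at 1.7 min B 129 dark width mm 0.83
side -50 dip at 1.5 min B 135 dark width mm 0.78
side -75 dip at 1.3 min B 143 dark width mm 0.76
side -88 dip at -8.0 min B 42 dark width mm 1.48
```

The fresh view gives the same result: the dark line is equal at both fences (0.76-0.88 mm) and the cover is unchanged at (-51,-48). The arm is clear of everything, so I'll hand in.

```bash
python3 -m creep '[[[0.3,0,-2,0,0,0,0],[0.3,0,-3,0,0,0,0],[0.3,0,0,0,0,0,0],[0.3,0,0,0,0,0,0],[0.3,0,0,0,0,0,0],[0.3,0,0,0,0,0,0],[0.3,0,0,0,0,0,0],[0.3,0,0,0,0,0,0]]]'
python3 -c "
from h import *
c=cam('top');P=cloud(c);rect(P,[.3,.55,-.5,-.26],(.07,.09));print(robot.close_job())"
```

```text
t: 75.5
tool_pos: [0.4883, -0.0517, 0.2585]
orientation: [-1.581, -0.113, 0.153]
force: [-0.1, -0.8, -0.5]
opening: 0.0652
(array([ 420.7, -365.7]), array([68.5, 21.9]), 1.4, np.int32(271), 80.0)
the job is handed in; nothing more can be done
None
```

I did the whole job in the order asked and handed it in at about 75 s; no verdict was reported. I switched the magnet off and swept all four offcuts into the tray with the scraper in two passes. Then I laid the cover about 13 and 16 mm clear of the fences and let go of it. I nudged it with the held scraper in y, then x, then y again, put the scraper back on its mat, and switched the magnet on.

What the last checks showed:
- **Knob:** it is up, with its top at 90.9 mm and the bar at -65°, the starting "on" position to within about 2°.
- **Plate and offcuts:** the plate is bare apart from the cover. All four offcuts went into the tray, where one leans on another near the plate's edge.
- **Scraper:** it stands upright on the mat, top at 80 mm.
- **Bystanders:** the wrench, pliers, oil can, disc and ring looked unmoved in the top view.
- **Cover (one disagreement):** the cameras put its centre at (-51, -48 to -50) mm, where full contact would be (-50, -50).
  - **Side fence:** the scraper stopped against it at the same place on both y pushes, so I count that contact as certain.
  - **Far fence:** the foot was rubbing on the plate when the x push stopped, so the force alone does not prove contact. In the last close view the dark line there is as thin as at the side fence (about 0.8 mm at both), so I judged it touching.

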